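Put the brass coin gauges away in their foam cutouts

ROBOT

A 6-joint arm with a two-finger parallel gripper is mounted at the origin on the work surface. World frame = base frame: x ahead of the robot, y to its left, z up, the work surface at z = 0. Lengths are in m, angles in degrees, forces in N, time in s.
With the tool pointing down it reaches from about 0.4 to 0.825 m from the base axis. Payload 7 kg.
Tool frame: the origin (TCP) lies at the very end of the fingers, on their centre line; the grasp point (between the pads) lies hold_point_z behind it (hold_point_z is the distance from the TCP to the grasp point, in m); z points along the fingers, y is the direction in which the jaws open and shut (so a half turn about z gives the same grasp; the last joint's range is limited). The gripper opens to 88 mm and grips with 3 to 60 N. Pads are 19 mm wide; open, the fingers measure 130 mm over their backs; the gripper's body (78 mm by 193 mm) begins 47 mm behind the grasp point.
Start: joints at [88.986, 20.546, 0.682, 0, -70.136, -16.507], TCP at [0.203, 0.644, 0.196] pointing down, gripper open.
Joint ranges: [-176.03, 176.03], [-82.01, 121.73], [-58.28, 71.71], [-173.87, 95.51], [-174.79, -0.11], [-173.66, 173.66]. Speed limits (degrees/s): [136.94, 136.94, 172.46, 180, 180, 180].

INTERFACE

Orientations are given as [roll, pitch, yaw] about the fixed x, y, z axes, in that order (R = Rz(yaw) Ry(pitch) Rx(roll)).
In Python, from plant import get_obs, snapshot, close_job, hold_point_z gives the robot as it stands. The module is installed in compiled form; this text tells all that it offers.
- The arm moves only by the tool jog_arm, never from a script. Its argument "commands" is a list of rows, each a list of 4 numbers: the shift along the world's x, y, z in mm, then the turn about the world's z in degrees. In form: [[x, y, z, turn], ...]. A call has exactly 10 rows; each row shifts and turns the commanded pose from where the row before left it; what a row does not reach is not made up. A row lasts 1/12 s, in which the tool goes at most 41.7 mm and 7.16 degrees, less where a joint would pass 70% of its speed; a pose out of reach is approached as far as the arm can. A call is refused whole if a number of a shift passes 41.7 or a number of a turn 7.16, either way. A call with a gripper value outside its range is refused whole. "fingers" is the finger opening in mm, from 0 to 87.6, set as the call begins (left out, the last holds). The fingers move at their own pace and stop on an object; the grip force is fixed at half the most. Time passes only in rows, so rows that do not move let the fingers close, or fill a call up. It gives the time, the measured TCP pose, the force and the opening at its end, in the units of the state.
- get_obs(): the state, without advancing time (a new reading comes with each control period).
- snapshot(name): name is "side" or "top"; returns a dict with "image" (420x560x3 uint8, red, green, blue), "fov_y" (degrees; the focal length in pixels is half the picture's height over the tangent of half this angle, whatever the lens; pixels are square), "cx", "cy" (the principal point, pixels), "rvec" (rotation vector, rad) and "tvec" (3), from world to camera coordinates, as OpenCV has them. Camera axes: x right, y down, z forward; pixel columns grow to the right and rows downward; lengths in m; the calibration is good to about 2 mm. A picture is of the moment at which its call begins. There is no depth.
- close_job(): hands the job in, once; it reports no verdict.
The state is a dict: "clock": time; "joint_pos": joint angles; "qvel": joint speeds; "tau": joint torques, N m; "tool_pos": TCP position; "orientation": TCP orientation; "force": force on the tool from outside, world axes, zero at the start; "moment": the same for the moment, N m; "opening": finger opening in m.
Only numpy, scipy, OpenCV 4.12 (cv2) and the standard library are available. Lean on these libraries where they do the work, as an engineer would, in place of code of your own. Each camera call takes 0.05 s, during which the arm holds its last target.

TASK

Put the four brass gauges away: set each one upright into the foam insert whose cutout has its shape and size (the ring in the large round one, the plug in the small round one, the slotted bar in the long one, the square in the square one), down flat on the bottom of the cutout. Leave the steel ring and the steel bar where they lie.

Things in the scene. Friction and masses are not known exactly. Their poses are not given: they have to be found in the camera images.
- brass_ring: Brass ring gauge: plain upright-sided ring, outer diameter 46, hole diameter 28, 24 mm high, about 0.2 kg. Loose, standing flat on the bench. Origin: centre of the underside, z up.
- brass_bar: Brass slot gauge: solid rectangular bar 60 (its x) x 26 (its y) x 24 mm high, four dark slot marks on top, about 0.3 kg. Loose, standing flat on the bench. Origin: centre of the underside, z up.
- brass_square: Brass square gauge: solid block 38 (its x) x 38 (its y) x 24 mm high with a round dark mark in the middle of its top, about 0.26 kg. Loose, standing flat on the bench. Origin: centre of the underside, z up.
- brass_plug: Brass plug gauge: solid upright cylinder of diameter 30, 24 mm high, with a small knob of diameter 12 rising 8 mm more from the middle of its top, about 0.14 kg. Loose, standing flat on the bench. Origin: centre of the underside, z up.
- steel_ring: Grey steel ring of the same shape and size as the brass ring gauge (outer diameter 46, 24 mm high); not to be moved. Loose, standing flat on the bench. Origin: centre of the underside, z up.
- steel_bar: Grey steel bar of the same shape and size as the brass slot gauge (60 along its x, 26 along its y, 24 mm high); not to be moved. Loose, standing flat on the bench. Origin: centre of the underside, z up.
- foam_ring: Fixed foam insert 92 (its x) x 80 (its y) x 16 mm high, black over light blue, with one open-topped cutout in its middle, 10 mm deep; the blue cutout floor is 6 mm above the bench; the mouth is bevelled 3 mm. Origin: underside, straight below the cutout's centre; z up. Cutout: round, diameter 54 mm, for the brass ring gauge.
- foam_bar: Fixed foam insert 92 (its x) x 80 (its y) x 16 mm high, black over light blue, with one open-topped cutout in its middle, 10 mm deep; the blue cutout floor is 6 mm above the bench; the mouth is bevelled 3 mm. Origin: underside, straight below the cutout's centre; z up. Cutout: rectangular, 68 mm along its x and 34 mm along its y, for the brass slot gauge.
- foam_square: Fixed foam insert 92 (its x) x 80 (its y) x 16 mm high, black over light blue, with one open-topped cutout in its middle, 10 mm deep; the blue cutout floor is 6 mm above the bench; the mouth is bevelled 3 mm. Origin: underside, straight below the cutout's centre; z up. Cutout: square, 46 x 46 mm, sides along its x and y, for the brass square gauge.
- foam_plug: Fixed foam insert 92 (its x) x 80 (its y) x 16 mm high, black over light blue, with one open-topped cutout in its middle, 10 mm deep; the blue cutout floor is 6 mm above the bench; the mouth is bevelled 3 mm. Origin: underside, straight below the cutout's centre; z up. Cutout: round, diameter 38 mm, for the brass plug gauge.
Mind the look-alikes: they are no part of the job. What is shaped like the brass_bar but pink or turquoise is not meant.

How it is judged:
By the outcome, as a careful person would: the job done as asked, in the order asked, and still so for the second after the job is handed in, with the robot touching nothing.
It also fails if it takes over 96 s, if anything falls off the work surface, if the arm or the gripper's body presses on something with over 40 N, if the wrist force passes 120 N, or if a joint passes its speed limit or range.

## Working session

There is one attempt and no reset: what is moved stays moved. The work goes in short steps, Python scripts to look and compute and a tool call to move; the robot and the scene stay as the last step left them, time stands still between calls to the robot, and variables do not carry over. Pictures are saved under pics/ and viewed, and the job is handed in when it is done.

Besides the shell and the picture viewer there is one more tool, called as name([rows], argument=value, ...), one row to a line, values as JSON. jog_arm: Moves the arm, as the interface text tells. Its arguments: {"type":"object","properties":{"commands":{"type":"array","items":{"type":"array","items":{"type":"number"}}},"fingers":{"type":"number"}},"required":["commands"]}

```bash
mkdir -p pics; python3 - <<'E'
from plant import get_obs, snapshot, hold_point_z
import cv2,json,numpy as np
print(hold_point_z); print(get_obs())
for n in ("top","side"):
    s=snapshot(n); cv2.imwrite(f"pics/{n}0.png",s["image"][:,:,::-1])
    np.savez(f"pics/{n}0.npz",**s)
    print(n,{k:v for k,v in s.items() if k!="image"})
E
```

```text
0.0188
{'clock': 0.0, 'joint_pos': array([ 8.89862029e+01,  2.05925746e+01,  6.34675634e-01, -2.06815454e-02,
       -7.01341098e+01, -1.65076214e+01]), 'qvel': array([-0.06475412,  0.02776366, -0.02159333,  0.05217171, -0.0548694 ,
        0.03875435]), 'tau': array([ 3.26777138e-05, -5.82707405e+01,  2.93048108e+01,  6.99691325e+00,
        6.94245362e-03, -1.66459645e-04]), 'tool_pos': array([0.20307292, 0.64318052, 0.19491493]), 'orientation': array([ 1.79906259e+02, -7.50572918e-03, -1.75284560e+01]), 'force': array([0.47687507, 0.10735606, 0.27087179]), 'moment': array([-0.05159249,  0.05569954, -0.0317699 ]), 'opening': 0.0878348029022578}
top {'fov_y': 56.259611269278636, 'cx': 280.823578983154, 'cy': 209.03895535028104, 'rvec': array([ 2.18842519, -2.13178973,  0.10513522]), 'tvec': array([-0.05026942,  0.46366856,  0.89059842])}
side {'fov_y': 51.71994188692472, 'cx': 276.3222919281359, 'cy': 200.53867096214816, 'rvec': array([ 0.11585309, -2.89419807,  1.116149  ]), 'tvec': array([0.45239906, 0.07722007, 0.8873118 ])}
```

View pics/top0.png

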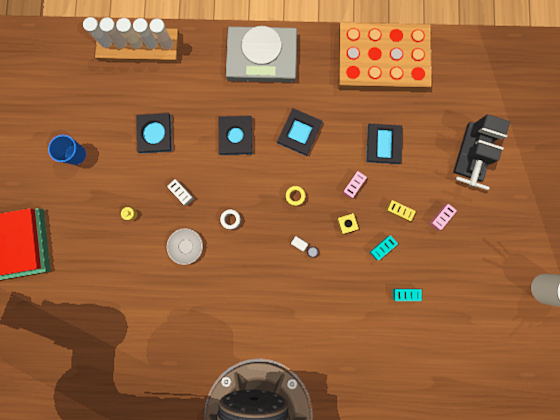

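View pics/side0.png

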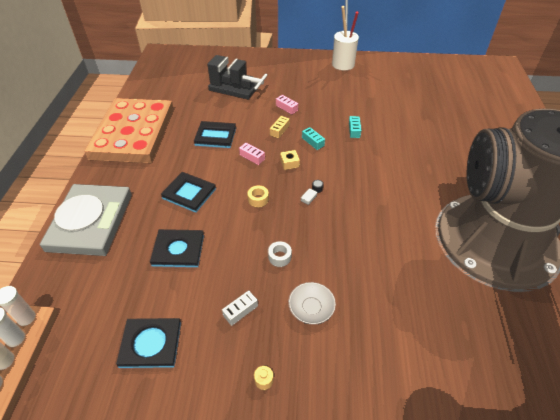

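```bash
cat > h.py <<'E'
import cv2,numpy as np
from plant import get_obs, snapshot, hold_point_z
def load(n): 
    d=np.load(f"pics/{n}.npz"); return {k:d[k] for k in d.files}
def cam(s):
    f=s["image"].shape[0]/2/np.tan(np.radians(float(s["fov_y"]))/2)
    K=np.array([[f,0,float(s["cx"])],[0,f,float(s["cy"])],[0,0,1]])
    R=cv2.Rodrigues(s["rvec"])[0]; t=s["tvec"].reshape(3); return K,R,t
def cast(s,px,z):
    K,R,t=cam(s); px=np.atleast_2d(px).astype(float)
    d=(np.c_[px,np.ones(len(px))]@np.linalg.inv(K).T)@R; C=-R.T@t
    return (C+d*((z-C[2])/d[:,2])[:,None])[:,:2]
def proj(s,P):
    K,R,t=cam(s); p=(np.atleast_2d(P)@R.T+t)@K.T; return p[:,:2]/p[:,2:]
def shot(n,tag):
    s=snapshot(n); np.savez(f"pics/{n}{tag}.npz",**s); cv2.imwrite(f"pics/{n}{tag}.png",s["image"][:,:,::-1]); return s
def crop(s,u,v,w,h,k,name):
    im=s["image"][v:v+h,u:u+w,::-1]; cv2.imwrite("pics/"+name,cv2.resize(im,None,fx=k,fy=k,interpolation=cv2.INTER_NEAREST))
E
python3 - <<'E'
from h import *
for n in("top0","side0"):
    s=load(n);K,R,t=cam(s);print(n,K[0,0],-R.T@t, proj(s,[[0,0,0],[.5,0,0],[.5,.3,0]]))
    hsv=cv2.cvtColor(s["image"],cv2.COLOR_RGB2HSV)
    m=cv2.inRange(hsv,(24,110,110),(36,255,255))
    c,l,st,ce=cv2.connectedComponentsWithStats(m)
    for i in range(1,c):
        if st[i,4]>40: print(st[i],ce[i],cast(s,ce[i],.02))
s=load("top0"); crop(s,100,100,340,150,2.3,"c1.png") if 0 else None
crop(s,110,100,150,130,5,"c1.png"); crop(s,270,100,160,140,5,"c2.png")
E
```

```text
top0 392.803115224853 [ 0.36582858 -0.04968725  0.9350838 ] [[258.65198853 413.54241216]
 [265.48173203 195.22566034]
 [141.34915023 192.10950286]]
[286 186  19  20 203] [294.96551724 195.33497537] [[ 0.49862763 -0.07041483]]
[388 200  28  21 279] [401.46953405 210.45519713] [[ 0.46927637 -0.31981858]]
[121 207  13  13 130] [126.83076923 213.11538462] [[0.44644131 0.32348871]]
[338 213  21  21 238] [347.81932773 223.12184874] [[ 0.43637302 -0.19500793]]
side0 433.24799786801964 [0.40035714 0.57402096 0.71285635] [[497.21531615 238.24293853]
 [254.68439375 223.73885462]
 [233.59099561 364.04098733]]
[272 116  17  14  59] [279.88135593 122.50847458] [[ 0.47152475 -0.32303384]]
[257 369  12  15  55] [262.14545455 376.83636364] [[0.44924282 0.32420845]]
```

View pics/c1.png

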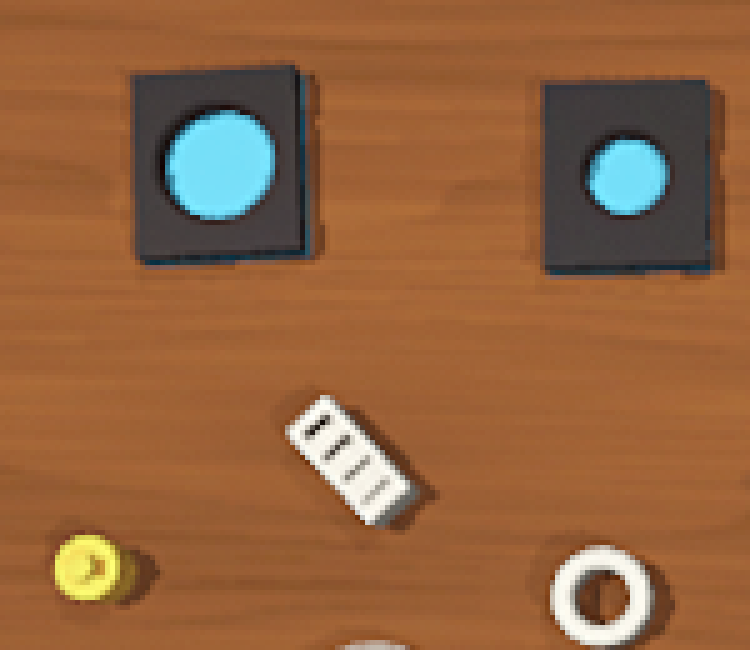

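View pics/c2.png

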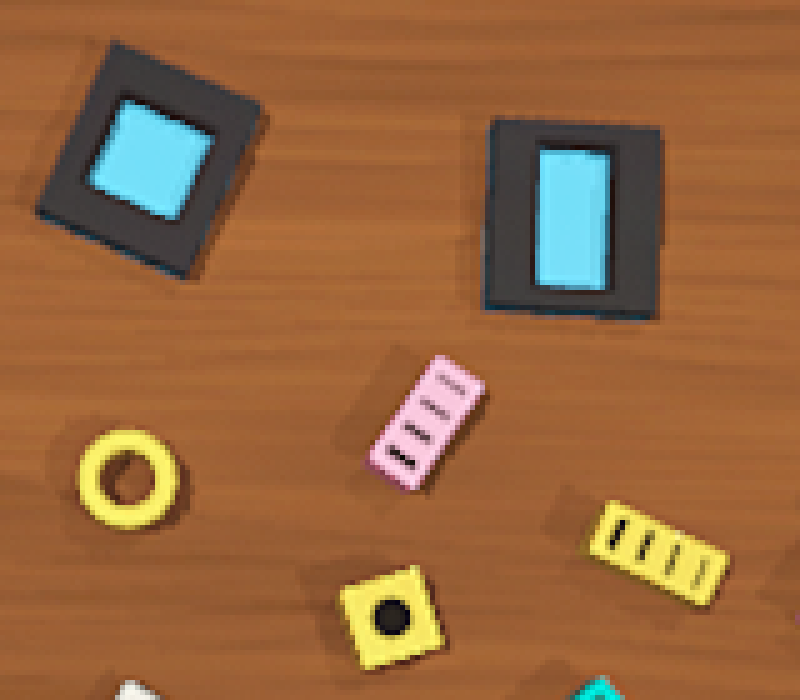

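```bash
cat > meas.py <<'E'
from h import *
def up(s,k=4):
    return cv2.resize(s["image"],None,fx=k,fy=k,interpolation=cv2.INTER_CUBIC)
def comp(s,lo,hi,u,v,r=35,k=4):
    "component nearest to (u,v), contour pts in px (orig), full contour"
    hsv=cv2.cvtColor(up(s,k),cv2.COLOR_RGB2HSV); m=cv2.inRange(hsv,lo,hi)
    w=np.zeros_like(m); cv2.circle(w,(int(u*k),int(v*k)),r*k,255,-1); m&=w
    cs=cv2.findContours(m,cv2.RETR_EXTERNAL,cv2.CHAIN_APPROX_NONE)[0]
    c=max(cs,key=cv2.contourArea)[:,0,:].astype(float)
    return (c+.5)/k-.5
def rect(P):
    h=cv2.convexHull((P*1e4).astype(np.float32)); (c,(w,hh),a)=cv2.minAreaRect(h)
    if w<hh: w,hh,a=hh,w,a+90
    a=(a+90)%180-90
    return np.array(c)/1e4,w/10,hh/10,a   # m, mm, mm, deg of long axis
E
python3 - <<'E'
from meas import *
s=load("top0")
for n,u,v in(("ring",295,196),("bar",401,210),("square",348,223),("plug",127,214)):
    im=up(s); 
    c=comp(s,(22,90,190),(38,255,255),u,v,20)
    P=cast(s,c,.024); print(n,rect(P), cv2.minEnclosingCircle((P*1e4).astype(np.float32)), c.min(0),c.max(0))
for n,u,v in(("fring",154,133),("fplug",236,135),("fsq",300,132),("fbar",385,144)):
    c=comp(s,(80,80,150),(110,255,255),u,v,25); print(n,"floor",rect(cast(s,c,.006)))
    hsv=s["image"][v-12:v+12,u-22:u+22]
    c=comp(s,(0,0,35),(180,110,90),u,v,38); print(n,"top",rect(cast(s,c,.016)))
for p in ((139,118),(145,118),(300,150)): print(p,cv2.cvtColor(s["image"],cv2.COLOR_RGB2HSV)[p[1],p[0]])
E
```

```text
ring (array([ 0.49817173, -0.07025043]), 45.703128051757815, 45.445648193359375, 46.567508697509766) ((4983.390625, -702.4124145507812), 233.8035888671875) [285.375 185.625] [304.875 205.125]
bar (array([ 0.46962227, -0.31779109]), 60.88599853515625, 27.242108154296876, 65.69192504882812) ((4702.64697265625, -3180.82666015625), 318.27789306640625) [387.625 199.875] [414.875 220.375]
square (array([ 0.4361042 , -0.19388857]), 39.49197082519531, 39.353396606445315, 18.5931453704834) ((4364.0, -1939.50732421875), 264.2427673339844) [337.625 212.875] [357.875 233.125]
plug (array([0.4460876 , 0.32200947]), 29.91993408203125, 29.3873291015625, -88.5318341255188) ((4463.14794921875, 3220.44775390625), 153.9297332763672) [120.375 206.875] [133.125 219.375]
fring floor (array([0.64643901, 0.27701353]), 53.7015625, 50.544866943359374, -43.09600830078125)
fring top (array([0.64299399, 0.27294758]), 96.2237060546875, 84.70615844726562, 5.2662529945373535)
fplug floor (array([0.64527842, 0.0779196 ]), 37.20907287597656, 35.623687744140625, -43.819427490234375)
fplug top (array([0.64208945, 0.07672749]), 96.10684204101562, 81.45223999023438, 3.0142264366149902)
fsq floor (array([ 0.65729375, -0.07809581]), 46.959652709960935, 46.61813659667969, 67.38059997558594)
fsq top (array([ 0.65396416, -0.07784886]), 95.3141357421875, 81.04977416992188, -22.789154052734375)
fbar floor (array([ 0.63286729, -0.28283132]), 68.00570068359374, 33.11158447265625, -2.0269317626953125)
fbar top (array([ 0.62970713, -0.28033757]), 95.12830810546875, 83.6443603515625, -2.1387100219726562)
(139, 118) [171  26  68]
(145, 118) [175  23  66]
(300, 150) [ 0 22 70]
```

Candidates in the top view:
- **Ring:** yellow (295,196) or white/steel (230,219).
- **Bar:** yellow (401,210), white/steel (180,192), pink (355,184) and (444,216), turquoise (384,248) and (408,295).
- **Square:** yellow (348,223) only.
- **Plug:** yellow (127,214) only; the white piece with a grey end at (305,247) is something else.

I choose the yellow ones. Crops c1 and c2 confirm them: ring with a hole, bar with 4 slots, square with a round mark, and plug with a knob.

jog_arm([
  [15, -36, -5, 1.7],
  [15, -36, -5, 1.7],
  [15, -36, -5, 1.7],
  [15, -36, -5, 1.7],
  [15, -36, -5, 1.7],
  [15, -36, -5, 1.8],
  [15, -36, -5, 1.8],
  [15, -36, -5, 1.8],
  [15, -36, -5, 1.8],
  [15, -36, -5, 1.8],
], fingers=70)

```text
clock: 0.93
tool_pos: [0.3533, 0.2816, 0.1456]
orientation: [-180.0, 0.0, 0.1]
force: [1.0, 0.6, 0.6]
opening: 0.0701
```

```bash
python3 - <<'E'
from meas import *
# side-view cross-check: floors and brass top faces
s=load("side0")
for n,u,v in(("fring",150,342),("fplug",178,248),("fsq",189,191),("fbar",214,134)):
    c=comp(s,(80,80,150),(110,255,255),u,v,22); print(n,"floor",rect(cast(s,c,.006)))
for n,u,v in(("ring",258,196),("bar",279,126),("square",290,160),("plug",263,377)):
    c=comp(s,(15,90,190),(38,255,255),u,v,16); print(n,rect(cast(s,c,.024)))
crop(s,230,90,130,130,5,"c3.png")
t=load("top0")
for n,lo,hi,u,v in(("turq",(80,120,120),(95,255,255),384,248),("pink",(145,30,150),(179,255,255),355,184)):
    c=comp(t,lo,hi,u,v,18); P=cast(t,c,.024); r=rect(P); print(n,r,cv2.boxPoints((r[0]*1e3,(r[1],r[2]),r[3])))
E
```

```text
fring floor (array([0.64797729, 0.27574844]), 51.933538818359374, 51.006594848632815, 14.581336975097656)
fplug floor (array([0.64750669, 0.07704183]), 36.95276794433594, 32.76829223632812, 4.415207386016846)
fsq floor (array([ 0.65985718, -0.07915181]), 43.35124816894531, 43.070745849609374, -22.278305053710938)
fbar floor (array([ 0.63551514, -0.28389949]), 67.93126831054687, 27.35029296875, -2.4954910278320312)
ring (array([ 0.50302085, -0.06136859]), 63.685491943359374, 47.18007202148438, 73.78408813476562)
bar (array([ 0.47574995, -0.3049521 ]), 87.10850219726562, 33.854498291015624, 73.11580657958984)
square (array([ 0.43610933, -0.18254471]), 62.14346923828125, 41.00308837890625, -74.08868026733398)
plug (array([0.44887949, 0.32452976]), 34.63929443359375, 31.040469360351562, 64.5893783569336)
turq (array([ 0.38203337, -0.27731382]), 61.831884765625, 27.949526977539062, -48.55301284790039) [[ 372.04434 -244.88992]
 [ 351.09427 -263.39047]
 [ 392.02243 -309.7377 ]
 [ 412.9725  -291.23715]]
pink (array([ 0.5282584 , -0.20950667]), 62.67116088867188, 28.362515258789063, -33.519287109375) [[ 509.96506 -180.37968]
 [ 494.30283 -204.02553]
 [ 546.55176 -238.63365]
 [ 562.214   -214.98781]]
```

jog_arm([
  [14.6, -35, -5, 0],
  [14.6, -35, -5, 0],
  [14.6, -35, -5, 0],
  [14.6, -35, -5, 0],
  [14.6, -35, -5, 0],
  [14.6, -35, -5, 0],
  [14.6, -35, -5, 0],
  [14.6, -35, -5, 0],
  [14.6, -35, -5, 0],
  [14.6, -35, -5, 0],
])

```text
clock: 1.77
tool_pos: [0.4994, -0.0683, 0.0955]
orientation: [-180.0, 0.0, -0.0]
force: [0.6, 0.6, -0.1]
opening: 0.0698
```

jog_arm([
  [0, 0, -10, 0],
  [0, 0, -10, 0],
  [0, 0, -10, 0],
  [0, 0, -10, 0],
  [0, 0, 0, 0],
  [0, 0, 0, 0],
  [0, 0, 0, 0],
  [0, 0, 0, 0],
  [0, 0, 0, 0],
  [0, 0, 0, 0],
])

```text
clock: 2.6
tool_pos: [0.4996, -0.066, 0.0564]
orientation: [-180.0, -0.1, 0.0]
force: [0.4, -0.5, 0.8]
opening: 0.07
```

```bash
python3 - <<'E'
from h import *
s=shot("top","1"); crop(s,230,130,130,130,3,"a.png"); t=shot("side","1"); crop(t,190,120,130,130,3,"b.png")
a=cv2.imread("pics/a.png");b=cv2.imread("pics/b.png");cv2.imwrite("pics/c4.png",np.hstack([a,b]))
o=get_obs();print(o["tool_pos"],o["force"],o["joint_pos"])
E
```

```text
[ 0.49941793 -0.06620153  0.05619692] [ 0.38144855  0.27572118 -0.04612839] [ 1.48276476e+01  1.25844384e+01 -3.12384640e+01  8.15808846e-04
 -4.61366733e+01  7.51626875e+01]
```

View pics/c4.png

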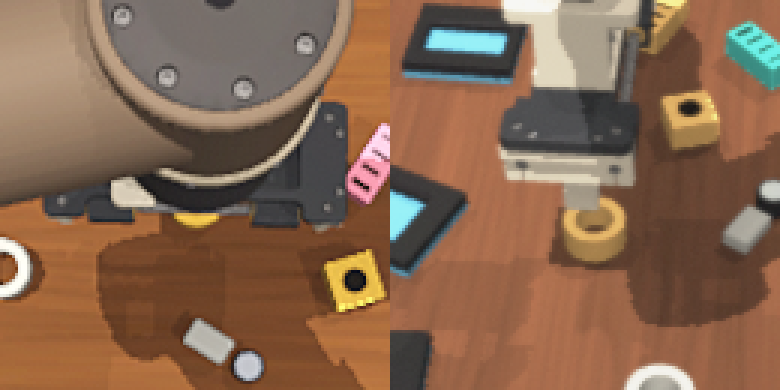

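Gripper sits over the brass ring (side crop ring at ~(595,228)), jaw axis along y. Descend, shift −4 mm in y, close.

jog_arm([
  [0, -2, -10, 0],
  [0, -2, -10, 0],
  [0, 0, -10, 0],
  [0, 0, -10, 0],
  [0, 0, -6, 0],
  [0, 0, 0, 0],
  [0, 0, 0, 0],
  [0, 0, 0, 0],
  [0, 0, 0, 0],
  [0, 0, 0, 0],
])

```text
clock: 3.53
tool_pos: [0.4996, -0.0702, 0.0103]
orientation: [-180.0, -0.1, -0.0]
force: [-0.6, 0.8, -0.9]
opening: 0.07
```

jog_arm([
  [0, 0, 0, 0],
  [0, 0, 0, 0],
  [0, 0, 0, 0],
  [0, 0, 0, 0],
  [0, 0, 0, 0],
  [0, 0, 0, 0],
  [0, 0, 0, 0],
  [0, 0, 0, 0],
  [0, 0, 0, 0],
  [0, 0, 0, 0],
], fingers=30)

```text
clock: 4.37
tool_pos: [0.4992, -0.0703, 0.0099]
orientation: [180.0, 0.0, -0.0]
force: [-0.1, 0.1, 0.0]
opening: 0.0299
```

jog_arm([
  [0, 0, 10, 0],
  [0, 0, 20, 0],
  [0, 0, 30, 0],
  [0, 0, 20, 0],
  [0, 0, 10, 0],
  [0, 0, 0, 0],
  [0, 0, 0, 0],
  [0, 0, 0, 0],
  [0, 0, 0, 0],
  [0, 0, 0, 0],
])

```text
clock: 5.2
tool_pos: [0.4985, -0.0705, 0.0989]
orientation: [180.0, 0.1, -0.0]
force: [-0.3, 0.5, 0.3]
opening: 0.0301
```

```bash
python3 - <<'E'
from h import *
t=shot("side","2"); crop(t,190,80,140,140,4,"c5.png")
o=get_obs();print(o["tool_pos"],o["force"])
E
```

```text
[ 0.49872559 -0.0704335   0.09902627] [-0.72713138  0.70483368  0.89358027]
```

View pics/c5.png

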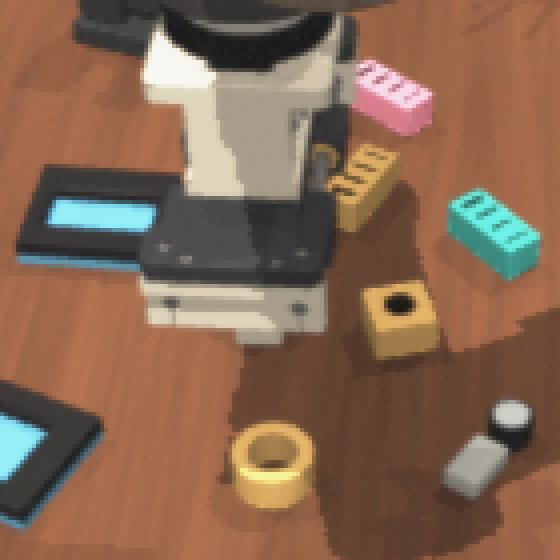

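```bash
python3 - <<'E'
from h import *
for n,P in(("side2",[.4987,-.0704,.099]),("side1",[.4994,-.0662,.0562])):
    s=load(n); p=proj(s,[P,[P[0],P[1],0],[P[0],P[1],P[2]+.0188]]); print(n,p.round(1))
s=load("side1"); crop(s,210,120,100,90,7,"c6.png")
s=load("side2"); print(proj(s,[[.499,-.070,.024],[.499,-.070,0]]))
t=shot("top","3"); crop(t,220,110,180,140,4,"c7.png")
E
```

```text
side2 [[257.1 166.9]
 [258.9 199.3]
 [256.7 160.1]]
side1 [[257.4 182.9]
 [258.4 200.7]
 [257.  176.6]]
[[258.37227285 192.0279715 ]
 [258.79023423 199.42243807]]
```

View pics/c6.png

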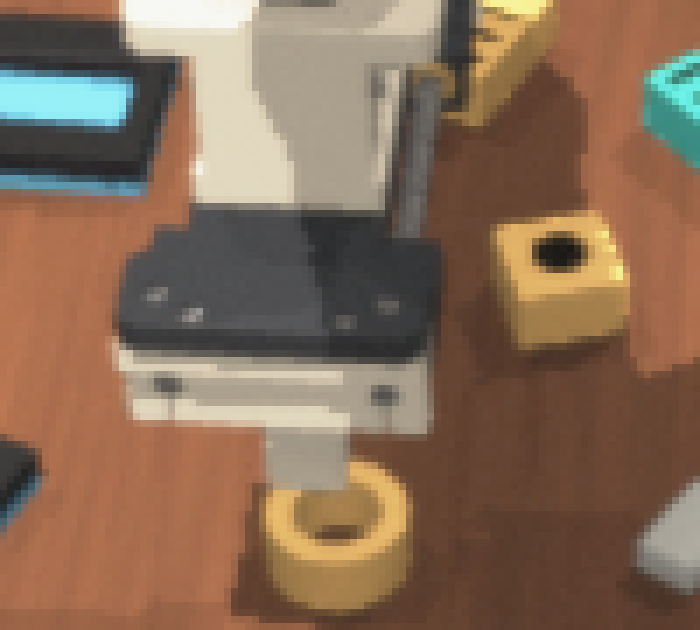

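View pics/c7.png

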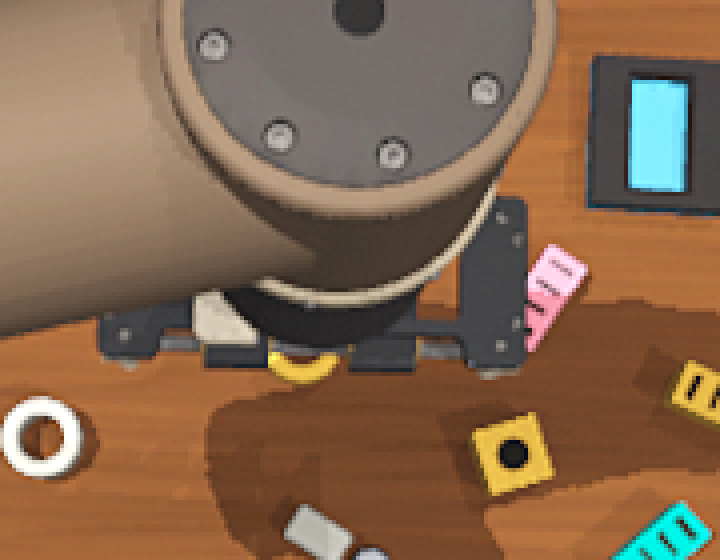

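```bash
python3 - <<'E'
from h import *
for n,P,o in(("side2",[.4987,-.0704,.099],.030),("side1",[.4994,-.0662,.0562],.070)):
    s=load(n); x,y,z=P
    for e in (0,.01,.02):
        p=proj(s,[[x-.0095,y+o/2,z+e],[x+.0095,y+o/2,z+e],[x-.0095,y+o/2+.021,z+e],[x+.0095,y+o/2+.021,z+e]]); print(n,e,p.round(1).tolist())
s=load("side2"); crop(s,225,130,70,80,7,"c8.png")
from meas import *
for n in("side0","side2"):
    s=load(n); c=comp(s,(15,90,100),(38,255,255),258,196,14); print(n,c.min(0),c.max(0),rect(cast(s,c,.012)))
E
```

```text
side2 0 [[260.9, 172.2], [251.7, 171.7], [259.8, 179.5], [250.4, 179.0]]
side2 0.01 [[260.8, 168.6], [251.4, 168.1], [259.6, 175.9], [250.1, 175.4]]
side2 0.02 [[260.6, 165.0], [251.2, 164.5], [259.4, 172.3], [249.9, 171.8]]
side1 0 [[260.1, 195.2], [250.9, 194.7], [258.9, 202.7], [249.7, 202.2]]
side1 0.01 [[259.9, 191.9], [250.7, 191.4], [258.8, 199.4], [249.4, 198.9]]
side1 0.02 [[259.7, 188.5], [250.4, 188.0], [258.6, 196.1], [249.2, 195.5]]
side0 [246.375 184.625] [268.625 206.875] (array([ 0.49998301, -0.07068379]), 67.12451171875, 49.0960205078125, -73.65444564819336)
side2 [246.625 184.875] [268.375 206.875] (array([ 0.50136704, -0.07020041]), 66.6448974609375, 47.939413452148436, -81.91211891174316)
```

View pics/c8.png

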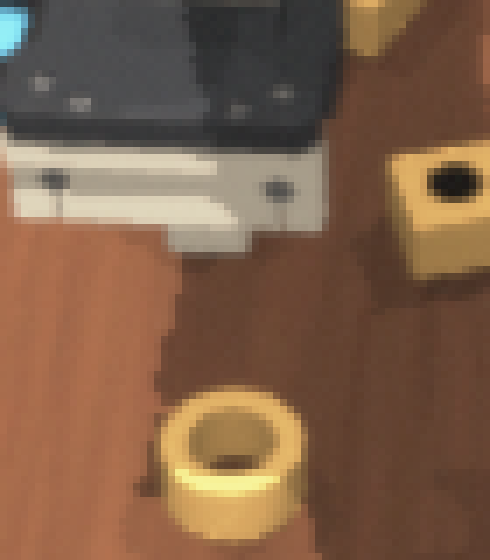

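The fingers reached 30 mm without meeting the 46 mm ring, although TCP z read 0.010. In the side view the tips look higher than the stated TCP. I'll turn the jaw so both fingers can be seen and measure that.

jog_arm([
  [0, 0, -4, -7],
  [0, 0, -4, -7],
  [0, 0, -4, -7],
  [0, 0, -4, -7],
  [0, 0, -4, -7],
  [0, 0, 0, -7],
  [0, 0, 0, -7],
  [0, 0, 0, -7],
  [0, 0, 0, -7],
  [0, 0, 0, -7],
], fingers=70)

```text
clock: 6.13
tool_pos: [0.499, -0.0704, 0.0794]
orientation: [179.9, 0.0, -70.4]
force: [0.4, 0.3, -0.1]
opening: 0.07
```

```bash
python3 - <<'E'
from h import *
s=shot("side","4"); crop(s,200,110,115,110,6,"c9.png")
o=get_obs();P=o["tool_pos"];print(P,o["orientation"],o["opening"])
a=np.radians(o["orientation"][2]+90);d=np.array([np.cos(a),np.sin(a),0])
for e in(0,.015,.03): print(e,proj(s,[P+[0,0,e]+d*k*.035 for k in(-1,0,1)]).round(1).tolist())
E
```

```text
[ 0.49896551 -0.07041069  0.07941352] [ 1.79945763e+02  6.90979046e-03 -7.08918890e+01] 0.06988360019483124
0 [[273.6, 170.7], [257.4, 173.7], [241.0, 176.7]]
0.015 [[273.5, 165.5], [257.1, 168.5], [240.5, 171.5]]
0.03 [[273.4, 160.2], [256.8, 163.2], [239.9, 166.2]]
```

View pics/c9.png

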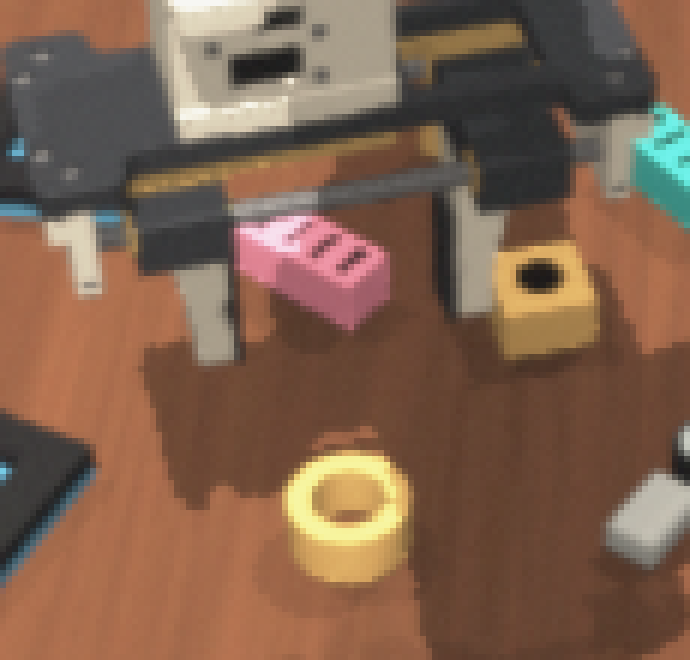

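Both finger tips project 10–12 px above where the stated TCP would put them. That is about 30 mm higher in z, and x agrees. I'll go down to TCP z≈0.010, known to be free, and look again.

jog_arm([
  [0, 0, -15, 0],
  [0, 0, -15, 0],
  [0, 0, -15, 0],
  [0, 0, -15, 0],
  [0, 0, -9, 0],
  [0, 0, 0, 0],
  [0, 0, 0, 0],
  [0, 0, 0, 0],
  [0, 0, 0, 0],
  [0, 0, 0, 0],
])

```text
clock: 7.02
tool_pos: [0.4998, -0.0702, 0.0117]
orientation: [-179.9, -0.0, -70.0]
force: [-0.0, -0.1, -1.0]
opening: 0.0699
```

```bash
python3 - <<'E'
from h import *
s=shot("side","5"); crop(s,200,130,115,90,6,"c10.png")
o=get_obs();P=o["tool_pos"];print(P,o["orientation"],o["opening"],o["force"])
t=shot("top","5"); crop(t,220,110,180,140,4,"c11.png")
E
```

```text
[ 0.49970791 -0.07022951  0.01154789] [-1.79925285e+02 -9.86451130e-03 -7.00055821e+01] 0.0700617445299404 [-1.367426    0.34671506 -0.53378068]
```

View pics/c10.png

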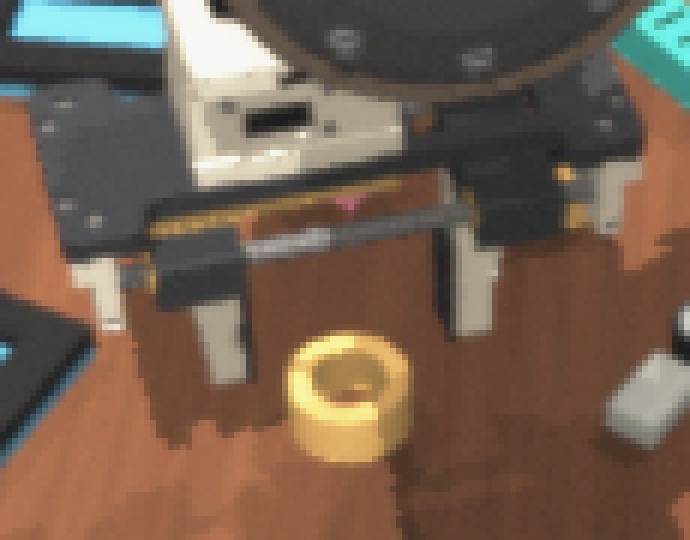

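View pics/c11.png

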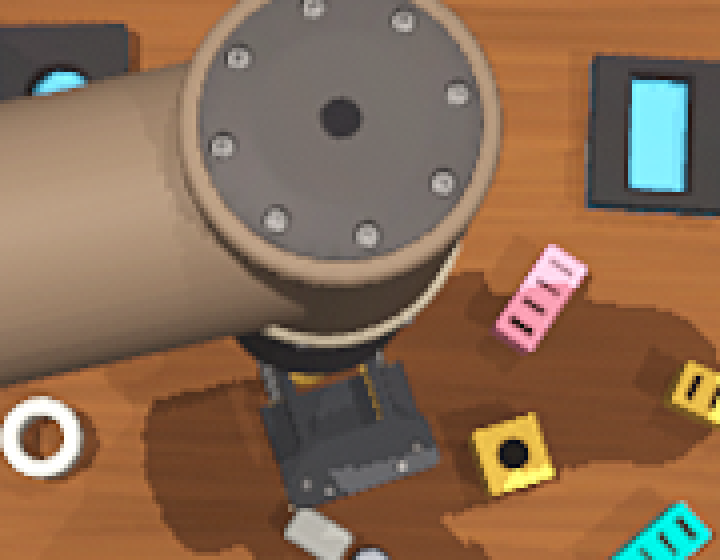

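```bash
python3 - <<'E'
from h import *
t=load("top5"); s=load("side5"); P=np.array([.4997,-.0702,.0117])
a=np.radians(20);d=np.array([np.cos(a),np.sin(a),0]);n=np.array([-d[1],d[0],0])
for h in(.08,.1,.12,.14): print(h,proj(t,[P-.0965*d+n*k*.039+[0,0,h] for k in(-1,1)]).round(1).tolist())
for h in(.2,.25,.3,.35): print(h,proj(t,[P+[0,0,h]]).round(1))
for e in(0,.01,.02,.03,.04): print(e,proj(s,[P+d*q+n*k*.0095+[0,0,e] for q in(.035,.056,-.035,-.056) for k in(1,)]).round(1).tolist())
E
```

```text
0.08 [[327.4, 226.5], [292.9, 238.1]]
0.1 [[328.4, 225.9], [293.1, 237.7]]
0.12 [[329.5, 225.3], [293.3, 237.4]]
0.14 [[330.6, 224.6], [293.6, 237.0]]
0.2 [[297.5 180.1]]
0.25 [[298.5 174.8]]
0.3 [[299.5 168.8]]
0.35 [[300.8 161.7]]
0 [[243.7, 202.0], [234.2, 204.0], [274.7, 195.7], [283.9, 193.8]]
0.01 [[243.4, 198.9], [233.9, 200.9], [274.7, 192.6], [283.9, 190.7]]
0.02 [[243.1, 195.8], [233.5, 197.7], [274.6, 189.4], [283.9, 187.5]]
0.03 [[242.8, 192.6], [233.1, 194.5], [274.6, 186.2], [283.9, 184.3]]
0.04 [[242.5, 189.3], [232.7, 191.3], [274.5, 182.9], [284.0, 181.1]]
```

In both views the xy agrees, and the finger tips sit about 29 mm above the reported TCP (left tip at px (238,194), which matches e≈0.029). So tip z ≈ TCP z + 0.029, and I'll lower accordingly while watching the force.

jog_arm([
  [0, 0, -3, 0],
  [0, 0, -3, 0],
  [0, 0, -3, 0],
  [0, 0, -3, 0],
  [0, 0, -3, 0],
  [0, 0, -3, 0],
  [0, 0, -2, 0],
  [0, 0, 0, 0],
  [0, 0, 0, 0],
  [0, 0, 0, 0],
])

```text
clock: 7.95
tool_pos: [0.4993, -0.0703, -0.0091]
orientation: [-180.0, -0.0, -70.0]
force: [0.5, 0.7, 0.8]
opening: 0.0701
```

jog_arm([
  [0, 0, -2, 0],
  [0, 0, -2, 0],
  [0, 0, -2, 0],
  [0, 0, -2, 0],
  [0, 0, 0, 0],
  [0, 0, 0, 0],
  [0, 0, 0, 0],
  [0, 0, 0, 0],
  [0, 0, 0, 0],
  [0, 0, 0, 0],
])

```text
clock: 8.78
tool_pos: [0.4993, -0.0703, -0.017]
orientation: [-180.0, -0.0, -70.0]
force: [0.1, 0.7, 0.1]
opening: 0.0698
```

```bash
python3 - <<'E'
from h import *
s=shot("side","6"); crop(s,200,130,115,90,6,"c12.png")
o=get_obs();P=o["tool_pos"];print(P,o["orientation"],o["opening"],o["force"])
E
```

```text
[ 0.49929354 -0.07031475 -0.0170708 ] [-1.79990257e+02 -1.39523896e-03 -7.00205538e+01] 0.07008215346373864 [-0.28850416 -0.2322201   0.19946356]
```

View pics/c12.png

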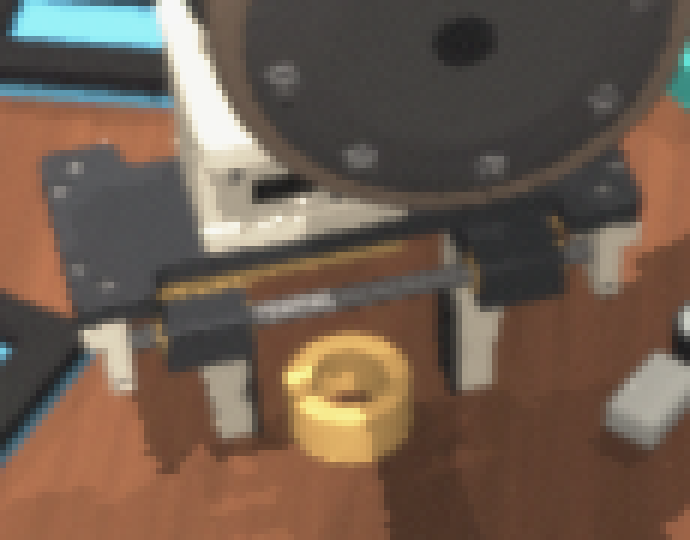

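The fingers now straddle the ring near the bench, with no force. Close and lift.

jog_arm([
  [0, 0, 0, 0],
  [0, 0, 0, 0],
  [0, 0, 0, 0],
  [0, 0, 0, 0],
  [0, 0, 0, 0],
  [0, 0, 0, 0],
  [0, 0, 0, 0],
  [0, 0, 0, 0],
  [0, 0, 0, 0],
  [0, 0, 0, 0],
], fingers=36)

```text
clock: 9.67
tool_pos: [0.4993, -0.0703, -0.0171]
orientation: [-180.0, -0.0, -70.0]
force: [0.7, 0.0, -0.1]
opening: 0.0447
```

jog_arm([
  [0, 0, 5, 0],
  [0, 0, 10, 0],
  [0, 0, 15, 0],
  [0, 0, 15, 0],
  [0, 0, 10, 0],
  [0, 0, 5, 0],
  [0, 0, 0, 0],
  [0, 0, 0, 0],
  [0, 0, 0, 0],
  [0, 0, 0, 0],
])

```text
clock: 10.5
tool_pos: [0.4986, -0.0705, 0.0421]
orientation: [179.9, 0.0, -70.0]
force: [0.1, -0.3, -2.0]
opening: 0.0451
```

```bash
python3 - <<'E'
from h import *
s=shot("side","7"); crop(s,200,110,115,100,6,"c13.png")
o=get_obs();P=o["tool_pos"];print(P,o["orientation"],o["opening"],o["force"])
E
```

```text
[ 0.49863748 -0.07045441  0.04209516] [ 1.79912476e+02  1.46973767e-02 -7.00262691e+01] 0.044459577392273124 [ 0.44800474 -0.50650857 -3.4888417 ]
```

View pics/c13.png

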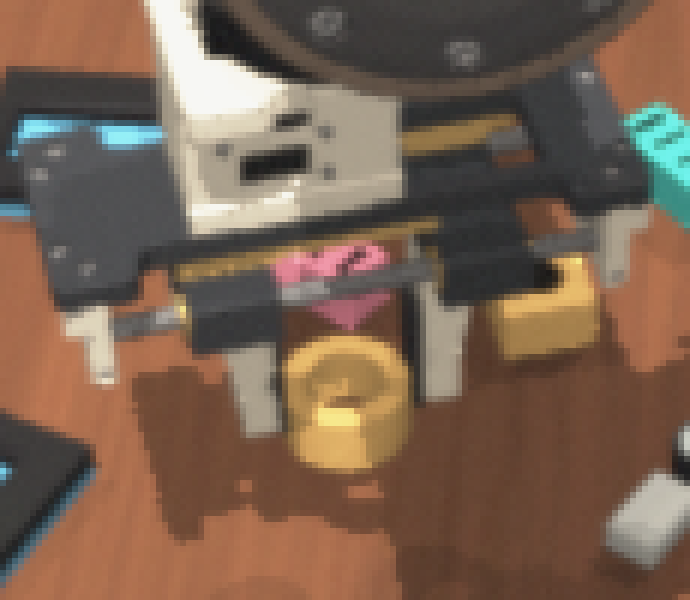

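jog_arm([
  [10, 23.5, 1, 0],
  [15.5, 36.2, 1, 0],
  [15.5, 36.2, 1, 0],
  [15.5, 36.2, 1, 0],
  [15.5, 36.2, 1, 0],
  [15.5, 36.2, 1, 0],
  [15.5, 36.2, 1, 0],
  [15.5, 36.2, 1, 0],
  [15.5, 36.2, 0, 0],
  [13.4, 32.3, 0, 0],
])

```text
clock: 11.38
tool_pos: [0.647, 0.2772, 0.0498]
orientation: [179.9, -0.0, -70.0]
force: [1.0, 0.4, -2.1]
opening: 0.0445
```

jog_arm([
  [0, 0, 0, 0],
  [0, 0, -5, 0],
  [0, 0, -10, 0],
  [0, 0, -10, 0],
  [0, 0, 0, 0],
  [0, 0, 0, 0],
  [0, 0, 0, 0],
  [0, 0, 0, 0],
  [0, 0, 0, 0],
  [0, 0, 0, 0],
])

```text
clock: 12.22
tool_pos: [0.6469, 0.2751, 0.0265]
orientation: [-179.9, 0.0, -70.0]
force: [0.2, -0.1, -2.1]
opening: 0.0452
```

```bash
python3 - <<'E'
from h import *
s=shot("side","8"); crop(s,85,260,130,110,5,"a.png")
o=get_obs();P=o["tool_pos"];print(P,o["orientation"],o["opening"],o["force"])
t=shot("top","8"); crop(t,100,80,130,110,5,"b.png")
E
python3 -c "
import cv2;import numpy as np
cv2.imwrite('pics/c14.png',cv2.resize(np.hstack([cv2.imread('pics/a.png'),cv2.imread('pics/b.png')]),(800,338)))"
```

```text
[0.64682466 0.2751198  0.02637951] [-1.79956590e+02  1.35498655e-02 -7.00243601e+01] 0.044433988937848085 [ 0.37195705 -0.3982903  -0.82149254]
```

View pics/c14.png

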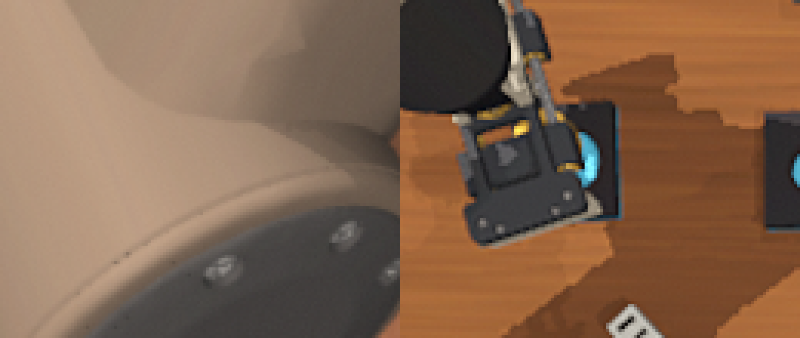

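The side view is blocked by the arm; in the top view the gripper sits over the ring insert. Descend slowly: 27 mm, then 9.5 mm in small steps.

jog_arm([
  [-0.8, 0, -6, 0],
  [0, 0, -6, 0],
  [0, 0, -5, 0],
  [0, 0, -4, 0],
  [0, 0, -3, 0],
  [0, 0, -3, 0],
  [0, 0, 0, 0],
  [0, 0, 0, 0],
  [0, 0, 0, 0],
  [0, 0, 0, 0],
])

```text
clock: 13.15
tool_pos: [0.646, 0.2752, -0.0008]
orientation: [-180.0, 0.0, -70.0]
force: [0.2, -0.4, -1.3]
opening: 0.0446
```

jog_arm([
  [0, 0, -2, 0],
  [0, 0, -2, 0],
  [0, 0, -1.5, 0],
  [0, 0, -1.5, 0],
  [0, 0, -1.2, 0],
  [0, 0, -1, 0],
  [0, 0, 0, 0],
  [0, 0, 0, 0],
  [0, 0, 0, 0],
  [0, 0, 0, 0],
])

```text
clock: 13.98
tool_pos: [0.6459, 0.2751, -0.0102]
orientation: [-180.0, 0.0, -70.0]
force: [0.6, 0.1, -1.8]
opening: 0.0449
```

jog_arm([
  [0, 0, 0, 0],
  [0, 0, 0, 0],
  [0, 0, 0, 0],
  [0, 0, 0, 0],
  [0, 0, 0, 0],
  [0, 0, 0, 0],
  [0, 0, 0, 0],
  [0, 0, 0, 0],
  [0, 0, 0, 0],
  [0, 0, 2, 0],
], fingers=64)

```text
clock: 14.82
tool_pos: [0.6456, 0.2749, -0.0087]
orientation: [180.0, -0.0, -70.0]
force: [-0.6, 0.4, -0.0]
opening: 0.0638
```

jog_arm([
  [0, 0, 5, 0],
  [0, 0, 10, 0],
  [0, 0, 20, 0],
  [0, 0, 20, 0],
  [0, 0, 20, 0],
  [-10, 0, 10, 0],
  [-20, 0, 0, 0],
  [-30, 0, 0, 0],
  [-30, 3, 0, 0],
  [-30, 4, 0, 0],
])

```text
clock: 15.65
tool_pos: [0.5241, 0.2815, 0.077]
orientation: [-180.0, 0.0, -70.1]
force: [-0.6, 0.7, 0.7]
opening: 0.0639
```

jog_arm([
  [-30, 6, 0, 7],
  [-20, 10, 0, 7],
  [-10, 10, 0, 7],
  [-10, 7, 0, 7],
  [-8, 5, 0, 7],
  [0, 0, 0, 7],
  [0, 0, 0, 7],
  [0, 0, 0, 7],
  [0, 0, 0, 7],
  [0, 0, 0, 7],
])

```text
clock: 16.48
tool_pos: [0.4473, 0.32, 0.0772]
orientation: [-180.0, -0.0, 0.3]
force: [0.0, -0.4, 0.6]
opening: 0.0637
```

```bash
python3 - <<'E'
from h import *
s=shot("side","9"); crop(s,85,260,130,110,3,"a.png")
o=get_obs();P=o["tool_pos"];print(P,o["orientation"],o["opening"],o["force"])
t=shot("top","9"); crop(t,100,80,130,110,3,"b.png")
cv2.imwrite('pics/c15.png',np.hstack([cv2.imread('pics/a.png'),cv2.imread('pics/b.png')]))
E
```

```text
[0.4473284  0.3199777  0.07719633] [-1.79966801e+02 -1.60982482e-02  8.55573412e-01] 0.06394261157397044 [-0.18571315  0.28438898  0.3105533 ]
```

View pics/c15.png

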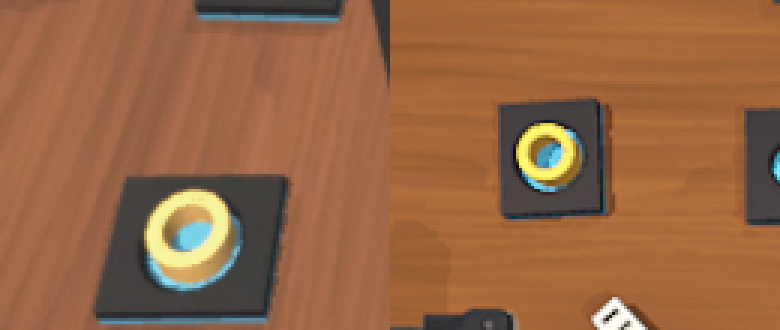

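The ring sits in the large round cutout, with the blue floor visible around it in both views. Next, the plug.

jog_arm([
  [0, 1.5, -15, 0],
  [0, 0, -20, 0],
  [0, 0, -20, 0],
  [0, 0, -15, 0],
  [0, 0, -10, 0],
  [0, 0, -6, 0],
  [0, 0, -5, 0],
  [0, 0, -3, 0],
  [0, 0, 0, 0],
  [0, 0, 0, 0],
])

```text
clock: 17.42
tool_pos: [0.4481, 0.3219, -0.0168]
orientation: [-180.0, -0.0, -0.0]
force: [-0.1, 0.6, 1.1]
opening: 0.0639
```

jog_arm([
  [0, 0, 0, 0],
  [0, 0, 0, 0],
  [0, 0, 0, 0],
  [0, 0, 0, 0],
  [0, 0, 0, 0],
  [0, 0, 0, 0],
  [0, 0, 0, 0],
  [0, 0, 0, 0],
  [0, 0, 0, 0],
  [0, 0, 0, 0],
], fingers=20)

```text
clock: 18.25
tool_pos: [0.4478, 0.3216, -0.0172]
orientation: [180.0, -0.0, -0.0]
force: [-0.6, -0.6, 2.7]
opening: 0.0288
```

jog_arm([
  [0, 0, 5, 0],
  [0, 0, 10, 0],
  [0, 0, 15, 0],
  [0, 0, 15, 0],
  [0, 0, 10, 0],
  [0, 0, 5, 0],
  [0, 0, 0, 0],
  [0, 0, 0, 0],
  [0, 0, 0, 0],
  [0, 0, 0, 0],
])

```text
clock: 19.08
tool_pos: [0.4474, 0.3211, 0.0418]
orientation: [179.9, 0.1, -0.0]
force: [-1.2, -0.1, -0.9]
opening: 0.0287
```

```bash
python3 - <<'E'
from h import *
s=shot("side","10"); crop(s,200,290,130,130,3,"a.png")
o=get_obs();P=o["tool_pos"];print(P,o["orientation"],o["opening"],o["force"])
t=shot("top","10"); crop(t,70,160,130,130,3,"b.png")
cv2.imwrite('pics/c16.png',np.hstack([cv2.imread('pics/a.png'),cv2.imread('pics/b.png')]))
E
```

```text
[0.44749176 0.32114909 0.04190511] [ 1.79938576e+02  4.80875466e-02 -2.46950192e-02] 0.02879023214952757 [ 1.6650056  -0.42126094 -1.10001343]
```

View pics/c16.png

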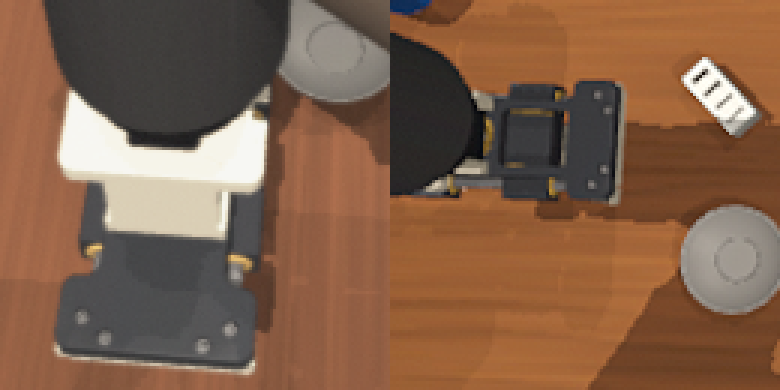

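Opening 28.8 mm on the 30 mm plug, so it is held (hidden behind the gripper in both views). Over to the small round insert.

jog_arm([
  [12, -15, 1, 0],
  [21, -26, 1, 0],
  [22, -27, 1, 0],
  [22, -27, 1, 0],
  [22, -27, 1, 0],
  [22, -27, 0, 0],
  [22, -27, 0, 0],
  [22, -27, 0, 0],
  [20, -25, 0, 0],
  [12.5, -15.5, 0, 0],
])

```text
clock: 20.02
tool_pos: [0.6466, 0.0754, 0.0468]
orientation: [180.0, 0.0, -0.1]
force: [1.8, 0.9, -1.0]
opening: 0.0286
```

jog_arm([
  [0, 0, -2, 0],
  [0, 0, -8, 0],
  [0, 0, -10, 0],
  [0, 0, -4, 0],
  [0, 0, 0, 0],
  [0, 0, 0, 0],
  [0, 0, 0, 0],
  [0, 0, 0, 0],
  [0, 0, 0, 0],
  [0, 0, 0, 0],
])

```text
clock: 20.85
tool_pos: [0.6455, 0.0783, 0.0241]
orientation: [-180.0, -0.0, -0.0]
force: [-0.4, -0.4, -1.6]
opening: 0.0291
```

```bash
python3 - <<'E'
from h import *
s=shot("side","11"); crop(s,110,170,130,130,3,"a.png")
o=get_obs();P=o["tool_pos"];print(P,o["orientation"],o["opening"],o["force"])
t=shot("top","11"); crop(t,170,80,130,130,3,"b.png")
cv2.imwrite('pics/c17.png',np.hstack([cv2.imread('pics/a.png'),cv2.imread('pics/b.png')]))
E
```

```text
[0.64547448 0.07819781 0.02402123] [-1.79985694e+02 -3.27051030e-02 -1.57909704e-02] 0.029088728662490432 [ 0.2581422   0.29759134 -1.72585479]
```

View pics/c17.png

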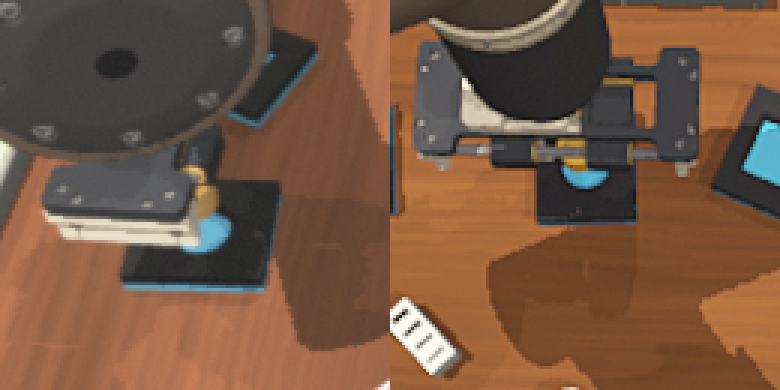

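jog_arm([
  [-0.3, -0.5, -5, 0],
  [0, 0, -6, 0],
  [0, 0, -5, 0],
  [0, 0, -4, 0],
  [0, 0, -3, 0],
  [0, 0, -2, 0],
  [0, 0, 0, 0],
  [0, 0, 0, 0],
  [0, 0, 0, 0],
  [0, 0, 0, 0],
])

```text
clock: 21.78
tool_pos: [0.6452, 0.0776, -0.001]
orientation: [-180.0, -0.0, -0.0]
force: [0.5, 0.5, -1.3]
opening: 0.0288
```

jog_arm([
  [0, 0, -2, 0],
  [0, 0, -2, 0],
  [0, 0, -1.5, 0],
  [0, 0, -1.5, 0],
  [0, 0, -1.2, 0],
  [0, 0, -1, 0],
  [0, 0, 0, 0],
  [0, 0, 0, 0],
  [0, 0, 0, 0],
  [0, 0, 0, 0],
])

```text
clock: 22.62
tool_pos: [0.6451, 0.0776, -0.0104]
orientation: [-180.0, -0.0, -0.0]
force: [0.4, -0.2, -1.3]
opening: 0.0285
```

jog_arm([
  [0, 0, 0, 0],
  [0, 0, 0, 0],
  [0, 0, 0, 0],
  [0, 0, 0, 0],
  [0, 0, 0, 0],
  [0, 0, 0, 0],
  [0, 0, 0, 0],
  [0, 0, 0, 0],
  [0, 0, 0, 0],
  [0, 0, 2, 0],
], fingers=50)

```text
clock: 23.45
tool_pos: [0.6447, 0.0775, -0.0089]
orientation: [180.0, 0.0, -0.0]
force: [-0.8, -0.9, 0.2]
opening: 0.0501
```

jog_arm([
  [0, 0, 5, 0],
  [0, 0, 10, 0],
  [0, 0, 20, 0],
  [0, 0, 20, 0],
  [0, 0, 20, 0],
  [-5, -10, 10, -7],
  [-10, -23, 0, -7],
  [-16, -36, 0, -7],
  [-16, -36, 0, -7],
  [-16, -36, 0, -7],
], fingers=50)

```text
clock: 24.28
tool_pos: [0.5816, -0.0644, 0.0777]
orientation: [-179.9, -0.1, -35.3]
force: [-0.0, -1.8, -0.7]
opening: 0.0498
```

jog_arm([
  [-16, -36, 0, -7],
  [-16, -36, 0, -7],
  [-16, -36, 0, -7],
  [-16, -36, 0, -7],
  [-16, -36, 0, -7],
  [-16, -36, 0, -7],
  [-16, -36, 0, -7],
  [-12, -26, 0, -7],
  [-3.5, -12.5, 0, -7],
  [0, 0, 0, -7],
], fingers=42)

```text
clock: 25.12
tool_pos: [0.4534, -0.3567, 0.0775]
orientation: [-179.9, -0.0, -105.6]
force: [1.0, 0.4, 0.3]
opening: 0.0422
```

```bash
python3 - <<'E'
from meas import *
s=shot("side","12"); crop(s,110,60,200,220,2,"a.png")
o=get_obs();P=o["tool_pos"];print(P,o["orientation"],o["opening"],o["force"],o["joint_pos"].round(1))
t=shot("top","12"); crop(t,180,80,200,220,2,"b.png")
cv2.imwrite('pics/c18.png',np.hstack([cv2.imread('pics/a.png'),cv2.imread('pics/b.png')]))
E
```

```text
[ 0.45386833 -0.3556978   0.07748172] [-1.79940595e+02 -1.38793500e-02 -1.06048119e+02] 0.04237624045361021 [-0.01515471  0.34718354  0.37975622] [-18.6  17.3 -20.9   0.  -51.7   2.6]
```

View pics/c18.png

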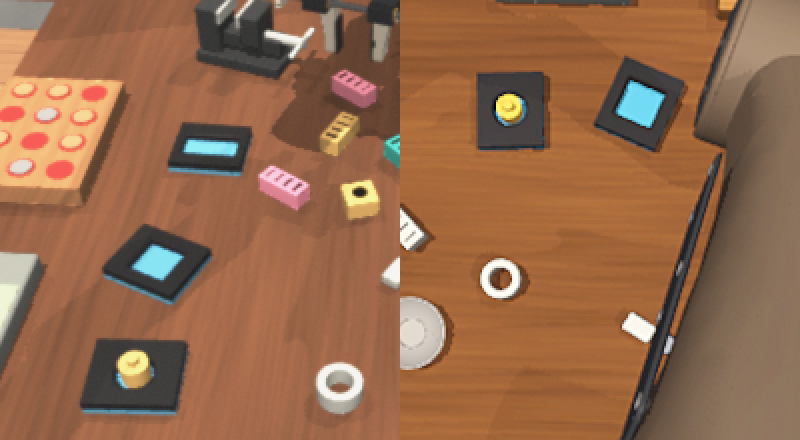

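The plug sits in the small round cutout. The arm overshot the bar by (−17, −38) mm, so correct that and turn −9.3°.

jog_arm([
  [8, 18, 0, -4.6],
  [9, 20, 0, -4.7],
  [0, 0, -10, 0],
  [0, 0, -10, 0],
  [0, 0, -10, 0],
  [0, 0, 0, 0],
  [0, 0, 0, 0],
  [0, 0, 0, 0],
  [0, 0, 0, 0],
  [0, 0, 0, 0],
])

```text
clock: 26.05
tool_pos: [0.4717, -0.3163, 0.0469]
orientation: [-180.0, 0.0, -114.3]
force: [0.7, -0.3, -0.4]
opening: 0.0423
```

```bash
python3 - <<'E'
from meas import *
s=shot("side","13"); crop(s,230,70,100,100,6,"c19.png")
o=get_obs();P=o["tool_pos"];print(P,o["orientation"],o["opening"],o["force"],o["joint_pos"].round(1))
E
```

```text
[ 0.4716775  -0.31624173  0.04684193] [-1.79963443e+02  1.61059490e-03 -1.14321360e+02] 0.04202498031602856 [ 0.16606675  0.50590671 -0.33881709] [-14.1  18.7 -23.8   0.  -47.5 -10.2]
```

View pics/c19.png

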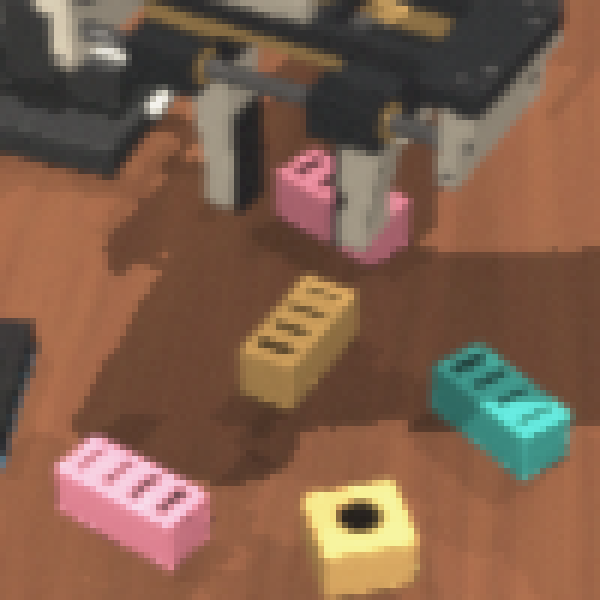

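```bash
python3 - <<'E'
from h import *
s=load("side6"); P=np.array([.4993,-.0703,-.0171])
a=np.radians(20);d=np.array([np.cos(a),np.sin(a),0]);n=np.array([-d[1],d[0],0])
for e in(.03,.05,.065,.08): print(e,proj(s,[P+d*.097+n*k*.039+[0,0,e] for k in(1,-1)]).round(1).tolist(),proj(s,[P-d*.097+n*k*.039+[0,0,e] for k in(1,-1)]).round(1).tolist())
E
```

```text
0.03 [[218.1, 217.5], [212.0, 191.6]] [[305.8, 199.2], [295.4, 175.1]]
0.05 [[217.1, 211.3], [210.9, 185.4]] [[306.2, 192.9], [295.6, 168.8]]
0.065 [[216.3, 206.5], [210.1, 180.5]] [[306.5, 188.1], [295.8, 163.9]]
0.08 [[215.5, 201.6], [209.2, 175.6]] [[306.8, 183.1], [295.9, 159.0]]
```

Body underside estimate is ≥0.048 m at grasp height, so it clears the 24 mm turquoise bar. Descend onto the brass bar.

jog_arm([
  [-1, -1.5, -10, 0],
  [0, 0, -15, 0],
  [0, 0, -15, 0],
  [0, 0, -10, 0],
  [0, 0, -6, 0],
  [0, 0, -5, 0],
  [0, 0, -3, 0],
  [0, 0, 0, 0],
  [0, 0, 0, 0],
  [0, 0, 0, 0],
])

```text
clock: 26.93
tool_pos: [0.471, -0.3176, -0.017]
orientation: [-179.9, 0.0, -114.3]
force: [0.1, 0.4, 0.1]
opening: 0.0421
```

```bash
python3 - <<'E'
from meas import *
s=shot("side","14"); crop(s,230,70,100,100,6,"c20.png")
o=get_obs();P=o["tool_pos"];print(P,o["orientation"],o["opening"],o["force"],o["joint_pos"].round(1))
E
```

```text
[ 0.47099473 -0.31756815 -0.01694916] [-1.79937957e+02  7.22931034e-03 -1.14312718e+02] 0.04201498120720034 [1.07762466 0.21257113 0.12871046] [-14.3  23.5 -27.1   0.  -39.3 -10.1]
```

View pics/c20.png

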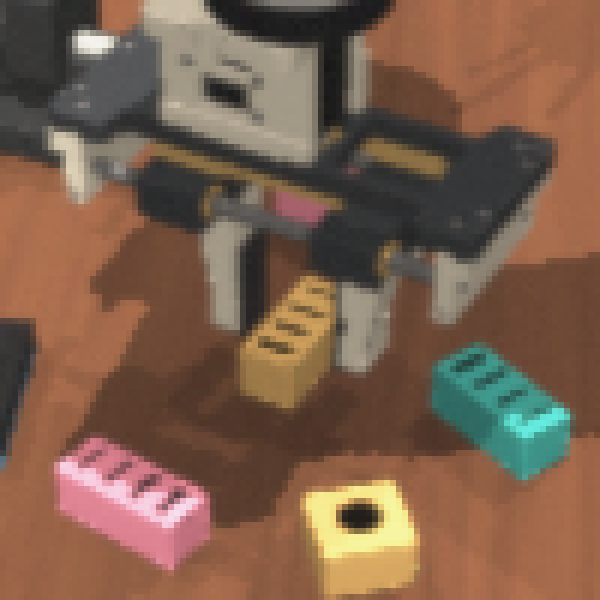

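jog_arm([
  [0, 0, 0, 0],
  [0, 0, 0, 0],
  [0, 0, 0, 0],
  [0, 0, 0, 0],
  [0, 0, 0, 0],
  [0, 0, 0, 0],
  [0, 0, 0, 0],
  [0, 0, 0, 0],
  [0, 0, 0, 0],
  [0, 0, 0, 0],
], fingers=16)

```text
clock: 27.82
tool_pos: [0.4709, -0.3176, -0.0172]
orientation: [-180.0, 0.0, -114.3]
force: [0.2, -0.1, 5.6]
opening: 0.026
```

jog_arm([
  [0, 0, 5, 0],
  [0, 0, 10, 0],
  [0, 0, 15, 0],
  [0, 0, 15, 0],
  [0, 0, 10, 0],
  [0, 0, 5, 0],
  [0, 0, 0, 0],
  [0, 0, 0, 0],
  [0, 0, 0, 0],
  [0, 0, 0, 0],
])

```text
clock: 28.65
tool_pos: [0.4698, -0.3172, 0.0415]
orientation: [179.9, -0.0, -114.3]
force: [-0.4, 0.4, -4.0]
opening: 0.0253
```

```bash
python3 - <<'E'
from meas import *
s=shot("side","15"); crop(s,230,70,100,100,6,"c21.png")
o=get_obs();P=o["tool_pos"];print(P,o["orientation"],o["opening"],o["force"],o["moment"])
E
```

```text
[ 0.46996224 -0.31723098  0.04164263] [ 1.79914171e+02 -6.69595257e-03 -1.14327247e+02] 0.02575162700148413 [-1.1040634   0.44559445 -3.84815763] [ 0.0879326  -0.09812639 -0.03778049]
```

View pics/c21.png

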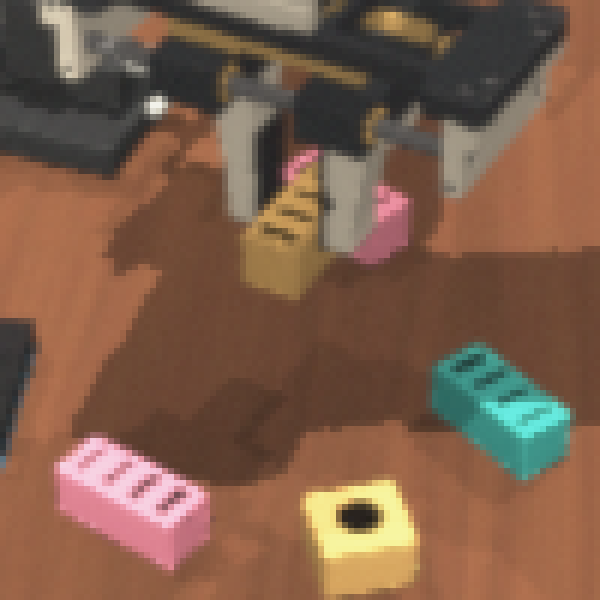

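jog_arm([
  [10, 1.5, 1, -6.8],
  [16, 3, 1, -6.8],
  [18, 4, 1, -6.8],
  [18, 4, 1, -6.8],
  [18, 4, 1, -6.8],
  [18, 4, 0, -6.8],
  [18, 4, 0, -6.8],
  [18, 4, 0, -6.8],
  [17, 4, 0, -6.8],
  [12, 2.3, 0, -6.6],
])

```text
clock: 29.53
tool_pos: [0.6346, -0.2821, 0.0463]
orientation: [180.0, -0.1, 177.6]
force: [0.2, -1.3, -2.6]
opening: 0.0258
```

jog_arm([
  [0, 0, -2, 0],
  [0, 0, -6, 0],
  [0, 0, -8, 0],
  [0, 0, -4, 0],
  [0, 0, 0, 0],
  [0, 0, 0, 0],
  [0, 0, 0, 0],
  [0, 0, 0, 0],
  [0, 0, 0, 0],
  [0, 0, 0, 0],
])

```text
clock: 30.37
tool_pos: [0.6337, -0.2827, 0.0279]
orientation: [-180.0, 0.0, 177.9]
force: [-0.9, 1.1, -3.7]
opening: 0.0255
```

```bash
python3 - <<'E'
from h import *
s=shot("side","16"); crop(s,160,60,130,130,3,"a.png")
o=get_obs();P=o["tool_pos"];print(P,o["orientation"],o["opening"],o["force"])
t=shot("top","16"); crop(t,320,80,130,130,3,"b.png")
cv2.imwrite('pics/c22.png',np.hstack([cv2.imread('pics/a.png'),cv2.imread('pics/b.png')]))
E
```

```text
[ 0.63366248 -0.28268764  0.02780115] [-1.79995855e+02  3.01863804e-02  1.77884516e+02] 0.02553958663661001 [-0.00461712 -0.29551795 -2.48636097]
```

View pics/c22.png

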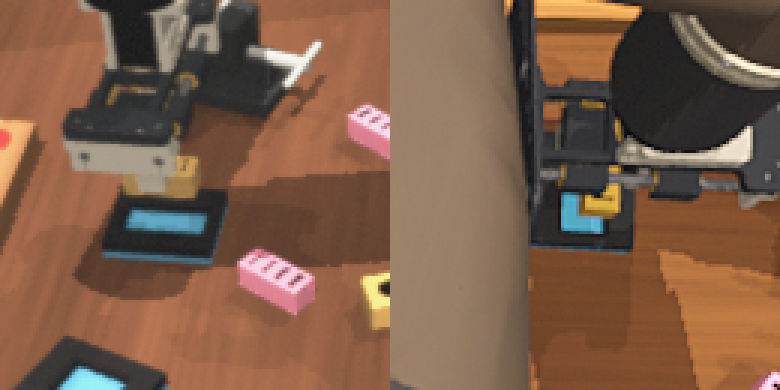

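```bash
python3 - <<'E'
from meas import *
s=load("side16"); crop(s,185,85,60,70,9,"c23.png")
P=np.array([.6337,-.2827,.0278]); a=np.radians(-2.1);d=np.array([np.cos(a),np.sin(a),0]);n=np.array([-d[1],d[0],0])
b=.0278+.017
for z in(b,b+.024): print(z,proj(s,[P*[1,1,0]+[0,0,z]+d*i*.03+n*.013 for i in(1,-1)]).round(1).tolist())
E
```

```text
0.0448 [[200.9, 124.0], [224.6, 125.6]]
0.0688 [[199.6, 116.1], [223.7, 117.7]]
```

View pics/c23.png

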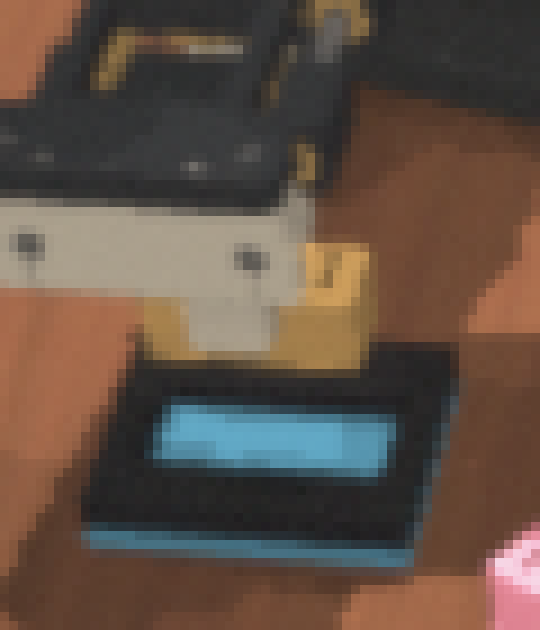

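The bar's near bottom corners at (201.4,124.8) and (225,125.9) are within 1 px of prediction; nudge x by +0.8 mm and lower.

jog_arm([
  [0.8, 0, -6, 0],
  [0, 0, -7, 0],
  [0, 0, -6, 0],
  [0, 0, -5, 0],
  [0, 0, -3, 0],
  [0, 0, -2, 0],
  [0, 0, 0, 0],
  [0, 0, 0, 0],
  [0, 0, 0, 0],
  [0, 0, 0, 0],
])

```text
clock: 31.3
tool_pos: [0.6346, -0.2827, -0.0012]
orientation: [-180.0, 0.0, 177.9]
force: [-0.3, -0.1, -2.8]
opening: 0.0259
```

jog_arm([
  [0, 0, -2, 0],
  [0, 0, -2, 0],
  [0, 0, -1.5, 0],
  [0, 0, -1.5, 0],
  [0, 0, -1, 0],
  [0, 0, -1, 0],
  [0, 0, 0, 0],
  [0, 0, 0, 0],
  [0, 0, 0, 0],
  [0, 0, 0, 0],
])

```text
clock: 32.13
tool_pos: [0.6344, -0.2826, -0.0105]
orientation: [180.0, 0.0, 177.9]
force: [0.4, -0.5, -2.3]
opening: 0.0254
```

jog_arm([
  [0, 0, 0, 0],
  [0, 0, 0, 0],
  [0, 0, 0, 0],
  [0, 0, 0, 0],
  [0, 0, 0, 0],
  [0, 0, 0, 0],
  [0, 0, 0, 0],
  [0, 0, 0, 0],
  [0, 0, 0, 0],
  [0, 0, 2, 0],
], fingers=46)

```text
clock: 32.97
tool_pos: [0.634, -0.2826, -0.0089]
orientation: [180.0, -0.0, 177.9]
force: [-1.0, 0.6, 0.1]
opening: 0.0458
```

jog_arm([
  [0, 0, 5, 0],
  [0, 0, 10, 0],
  [0, 0, 20, 0],
  [0, 0, 20, 0],
  [0, 0, 20, 0],
  [0, 0, 10, 0],
  [-20, 9, 0, 3],
  [-30, 13, 0, 3],
  [-30, 13, 0, 3],
  [-30, 13.5, 0, 3],
])

```text
clock: 33.8
tool_pos: [0.5229, -0.2337, 0.0765]
orientation: [180.0, 0.0, -170.0]
force: [0.1, 1.4, -0.0]
opening: 0.0459
```

jog_arm([
  [-30, 13.5, 0, 3],
  [-25, 12, 0, 3],
  [-20, 9, 0, 2.7],
  [-13, 5.6, 0, 0],
  [0, 0, -10, 0],
  [0, 0, -10, 0],
  [0, 0, -10, 0],
  [0, 0, 0, 0],
  [0, 0, 0, 0],
  [0, 0, 0, 0],
], fingers=62)

```text
clock: 34.63
tool_pos: [0.4368, -0.1941, 0.0471]
orientation: [-180.0, 0.0, -161.4]
force: [0.4, 0.1, 0.5]
opening: 0.0623
```

```bash
python3 - <<'E'
from h import *
s=shot("side","17"); crop(s,180,80,130,130,3,"a.png")
o=get_obs();P=o["tool_pos"];print(P,o["orientation"],o["opening"],o["force"])
t=shot("top","17"); crop(t,320,90,130,130,3,"b.png")
cv2.imwrite('pics/c24.png',np.hstack([cv2.imread('pics/a.png'),cv2.imread('pics/b.png')]))
E
```

```text
[ 0.43679985 -0.19413961  0.04710462] [-1.79976895e+02  4.27335942e-02 -1.61417593e+02] 0.062293303792997336 [ 0.61311909 -0.15537199  0.25689619]
```

View pics/c24.png

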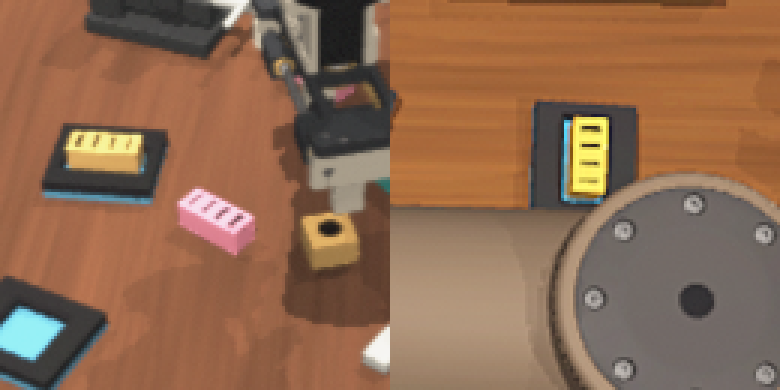

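The bar sits in the long cutout. The gripper is over the square; descend.

jog_arm([
  [0, 0, -10, 0],
  [0, 0, -15, 0],
  [0, 0, -15, 0],
  [0, 0, -10, 0],
  [0, 0, -6, 0],
  [0, 0, -5, 0],
  [0, 0, -3, 0],
  [0, 0, 0, 0],
  [0, 0, 0, 0],
  [0, 0, 0, 0],
])

```text
clock: 35.57
tool_pos: [0.4368, -0.1941, -0.017]
orientation: [-180.0, 0.0, -161.4]
force: [0.6, -0.3, -0.4]
opening: 0.062
```

jog_arm([
  [0, 0, 0, 0],
  [0, 0, 0, 0],
  [0, 0, 0, 0],
  [0, 0, 0, 0],
  [0, 0, 0, 0],
  [0, 0, 0, 0],
  [0, 0, 0, 0],
  [0, 0, 0, 0],
  [0, 0, 0, 0],
  [0, 0, 0, 0],
], fingers=28)

```text
clock: 36.4
tool_pos: [0.4365, -0.1941, -0.0174]
orientation: [-180.0, 0.0, -161.4]
force: [0.1, -0.2, 4.6]
opening: 0.0379
```

jog_arm([
  [0, 0, 5, 0],
  [0, 0, 10, 0],
  [0, 0, 15, 0],
  [0, 0, 15, 0],
  [0, 0, 10, 0],
  [0, 0, 5, 0],
  [0, 0, 0, 0],
  [0, 0, 0, 0],
  [0, 0, 0, 0],
  [0, 0, 0, 0],
])

```text
clock: 37.23
tool_pos: [0.4356, -0.194, 0.0416]
orientation: [180.0, -0.1, -161.4]
force: [0.7, 0.3, -2.7]
opening: 0.0376
```

```bash
python3 - <<'E'
from meas import *
s=shot("side","18"); crop(s,240,90,100,100,6,"c25.png")
o=get_obs();P=o["tool_pos"];print(P,o["orientation"],o["opening"],o["force"],o["moment"])
E
```

```text
[ 0.43574322 -0.19399746  0.04172226] [ 1.79965896e+02 -8.04041996e-02 -1.61427746e+02] 0.03741586927408108 [ 0.24906316 -0.121011   -2.91432275] [ 0.06270846 -0.19010201 -0.03281368]
```

View pics/c25.png

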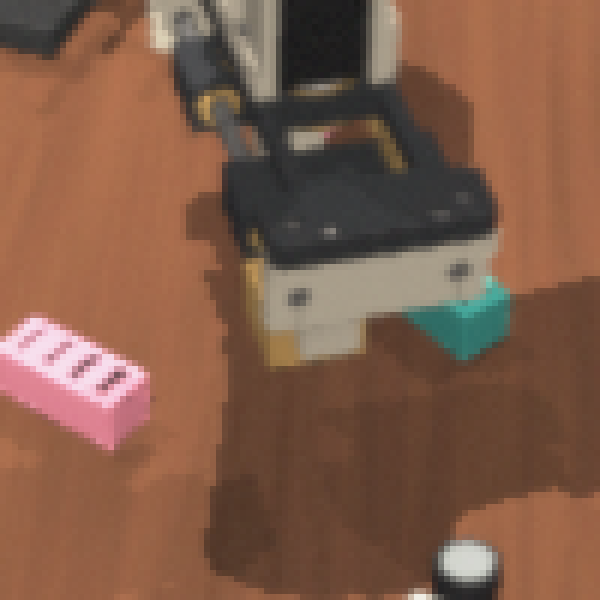

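```bash
python3 - <<'E'
from meas import *
s=load("side18"); P=np.array([.4357,-.194,.0]); a=np.radians(18.6);d=np.array([np.cos(a),np.sin(a),0]);n=np.array([-d[1],d[0],0])
b=.059
for z in(b,b+.024): print(z,((proj(s,[P+[0,0,z]+d*i*.019+n*.019*k for i,k in((1,1),(-1,1),(1,-1))])-[240,90])*6).round(0).tolist())
# original square in the side view, corners
s=load("side0"); P=np.array([.4365,-.194,.0])
for z in(0,.024): print(z,(proj(s,[P+[0,0,z]+d*i*.019+n*.019*k for i,k in((1,1),(-1,1),(1,-1),(-1,-1))])).round(1).tolist())
crop(s,265,135,50,50,10,"c26.png")
E
```

```text
0.059 [[271.0, 365.0], [367.0, 348.0], [246.0, 302.0]]
0.08299999999999999 [[271.0, 316.0], [369.0, 300.0], [246.0, 253.0]]
0 [[284.6, 169.6], [300.0, 166.9], [280.7, 159.1], [295.7, 156.5]]
0.024 [[284.7, 162.1], [300.3, 159.4], [280.6, 151.6], [296.0, 149.0]]
```

View pics/c26.png

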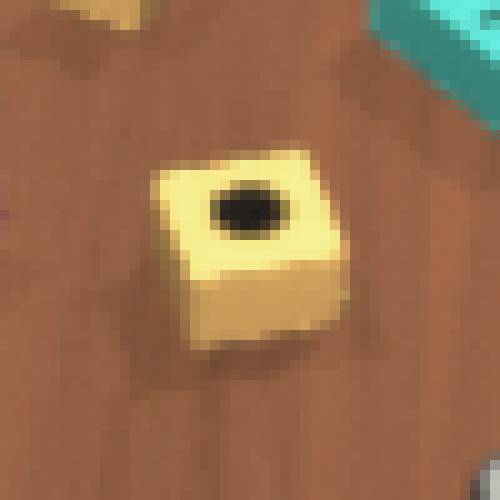

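The held square matches the predicted corners within 0.5 px. Carry it to the square insert, turning +48.6°.

jog_arm([
  [12, 6, 1, 4.8],
  [21, 11, 1, 4.8],
  [25, 13, 1, 4.9],
  [25, 13, 1, 4.9],
  [25, 13, 1, 4.9],
  [25, 13, 0, 4.9],
  [25, 13, 0, 4.9],
  [25, 13, 0, 4.9],
  [22, 12, 0, 4.8],
  [16, 8.5, 0, 4.8],
])

```text
clock: 38.12
tool_pos: [0.6588, -0.0774, 0.0462]
orientation: [180.0, -0.0, -112.5]
force: [0.6, -1.9, -3.0]
opening: 0.0378
```

jog_arm([
  [0, 0, -2, 0],
  [0, 0, -6, 0],
  [0, 0, -8, 0],
  [0, 0, -4, 0],
  [0, 0, 0, 0],
  [0, 0, 0, 0],
  [0, 0, 0, 0],
  [0, 0, 0, 0],
  [0, 0, 0, 0],
  [0, 0, 0, 0],
])

```text
clock: 38.95
tool_pos: [0.6575, -0.0786, 0.0279]
orientation: [-180.0, 0.0, -112.8]
force: [-0.3, -0.6, -2.4]
opening: 0.0375
```

```bash
python3 - <<'E'
from h import *
s=shot("side","19"); crop(s,130,120,130,130,3,"a.png")
o=get_obs();P=o["tool_pos"];print(P,o["orientation"],o["opening"],o["force"])
t=shot("top","19"); crop(t,240,70,130,130,3,"b.png")
cv2.imwrite('pics/c27.png',np.hstack([cv2.imread('pics/a.png'),cv2.imread('pics/b.png')]))
E
```

```text
[ 0.65746491 -0.07856231  0.02780861] [-1.79972113e+02  1.71102132e-02 -1.12826146e+02] 0.03783255345691922 [ 0.06681923  0.11595423 -2.48704392]
```

View pics/c27.png

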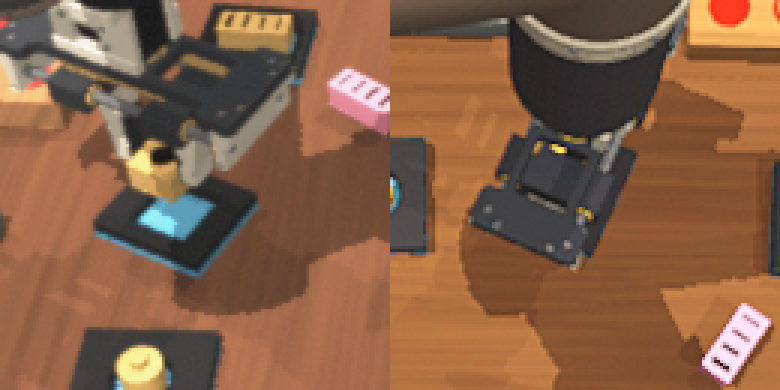

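jog_arm([
  [0, 0, -6, 0],
  [0, 0, -7, 0],
  [0, 0, -6, 0],
  [0, 0, -5, 0],
  [0, 0, -3, 0],
  [0, 0, -2, 0],
  [0, 0, 0, 0],
  [0, 0, 0, 0],
  [0, 0, 0, 0],
  [0, 0, 0, 0],
])

```text
clock: 39.88
tool_pos: [0.6576, -0.0785, -0.0012]
orientation: [-180.0, 0.0, -112.8]
force: [0.1, -0.9, -2.8]
opening: 0.0379
```

jog_arm([
  [0, 0, -2, 0],
  [0, 0, -2, 0],
  [0, 0, -1.5, 0],
  [0, 0, -1.5, 0],
  [0, 0, -1, 0],
  [0, 0, -1, 0],
  [0, 0, 0, 0],
  [0, 0, 0, 0],
  [0, 0, 0, 0],
  [0, 0, 0, 0],
])

```text
clock: 40.72
tool_pos: [0.6573, -0.0785, -0.0105]
orientation: [-180.0, 0.0, -112.8]
force: [0.8, 0.2, -2.4]
opening: 0.0379
```

```bash
python3 - <<'E'
from h import *
s=shot("side","20"); crop(s,150,140,90,80,7,"c28.png")
E
```

```text
(no output)
```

View pics/c28.png

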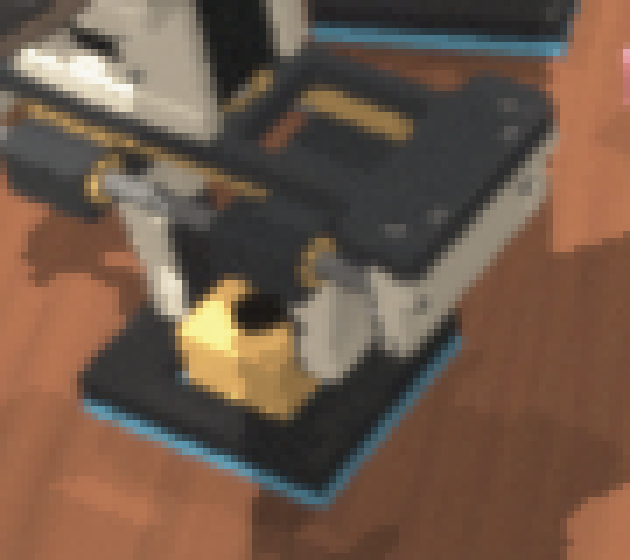

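The square is in the cutout. Release, back off and inspect all four.

jog_arm([
  [0, 0, 0, 0],
  [0, 0, 0, 0],
  [0, 0, 0, 0],
  [0, 0, 0, 0],
  [0, 0, 0, 0],
  [0, 0, 0, 0],
  [0, 0, 0, 0],
  [0, 0, 0, 0],
  [0, 0, 0, 0],
  [0, 0, 2, 0],
], fingers=58)

```text
clock: 41.6
tool_pos: [0.657, -0.0785, -0.0089]
orientation: [180.0, -0.0, -112.8]
force: [-0.0, -0.1, 0.1]
opening: 0.0578
```

jog_arm([
  [0, 0, 5, 0],
  [0, 0, 10, 0],
  [0, 0, 20, 0],
  [0, 0, 20, 0],
  [0, 0, 25, 0],
  [0, 0, 25, 0],
  [-10, 15, 10, 3],
  [-20, 30, 0, 5],
  [-20, 34, 0, 5],
  [-20, 34, 0, 5],
])

```text
clock: 42.43
tool_pos: [0.5868, 0.0351, 0.1078]
orientation: [-179.9, 0.0, -94.7]
force: [0.6, 0.9, 0.5]
opening: 0.0581
```

jog_arm([
  [-20, 34, 0, 5],
  [-20, 34, 0, 5],
  [-20, 34, 0, 5],
  [-20, 34, 0, 5],
  [-20, 34, 0, 5],
  [-20, 34, 0, 5],
  [-20, 34, 0, 5],
  [-16, 34, 0, 5],
  [-6, 34, 0, 5],
  [0, 20, 0, 0],
])

```text
clock: 43.27
tool_pos: [0.4242, 0.364, 0.1082]
orientation: [-179.8, 0.0, -49.3]
force: [0.7, 0.5, 0.3]
opening: 0.0582
```

```bash
python3 - <<'E'
from h import *
o=get_obs();P=o["tool_pos"];print(P,o["orientation"],o["opening"],o["force"])
s=shot("side","21"); t=shot("top","21")
f=[]
for n,P in(("ring",[.646,.275,.02]),("plug",[.645,.0776,.02]),("square",[.6572,-.0783,.02]),("bar",[.633,-.2825,.02])):
    row=[]
    for c in(s,t):
        u,v=proj(c,P)[0].astype(int); row.append(cv2.resize(c["image"][v-26:v+26,u-26:u+26,::-1],(196,196),interpolation=cv2.INTER_NEAREST))
    f.append(np.vstack(row))
cv2.imwrite("pics/c29.png",np.hstack(f))
E
```

```text
[0.42420125 0.36395567 0.10819471] [-1.79842519e+02  4.15736414e-02 -4.93495099e+01] 0.05816559164974281 [0.72083955 0.5145471  0.32152816]
```

View pics/c29.png

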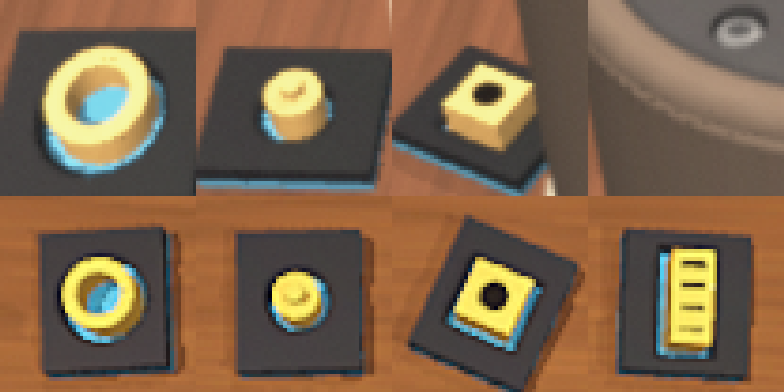

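View pics/top21.png

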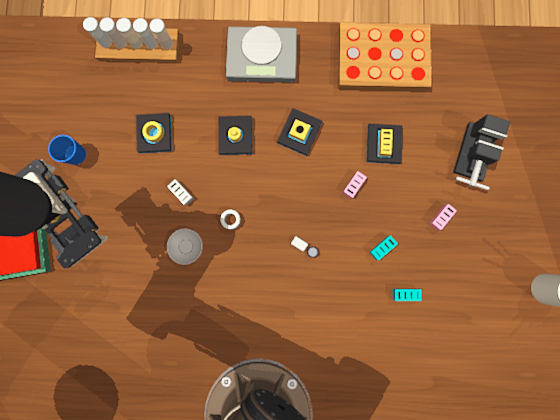

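```bash
python3 - <<'E'
from meas import *
t=load("top21")
for n,u,v,c0 in(("ring",153,131,(.646,.2752)),("plug",235,134,(.6452,.0776)),("square",300,129,(.6572,-.0783)),("bar",386,142,(.633,-.2825))):
    c=comp(t,(22,90,190),(38,255,255),u,v,18); r=rect(cast(t,c,.030)); print(n,r,"off mm",((r[0]-c0)*1e3).round(1))
s0,s1=load("top0"),load("top21")
for n,u,v in(("steel ring",230,219),("steel bar",180,192)):
    for s in(s0,s1): c=comp(s,(0,0,170),(180,60,255),u,v,18); print(n,rect(cast(s,c,.024)))
# side view: near-bottom edge of pieces vs. height: visible brass mask extents against prediction for base z=.006
s=load("side21")
for n,u,v in(("ring",150,338),("plug",178,243),("square",189,187)):
    c=comp(s,(12,80,90),(38,255,255),u,v,18); print(n,c.min(0).round(1),c.max(0).round(1))
a=np.linspace(0,2*np.pi,90)
def pr(c,P): q=proj(s,P); print(c,q.min(0).round(1),q.max(0).round(1))
for n,c,r in(("ring",(.646,.2752),.023),("plug",(.6452,.0776),.015)):
    for b in(.006,.009): pr(n+str(b),np.array([[c[0]+r*np.cos(x),c[1]+r*np.sin(x),z] for x in a for z in(b,b+.024)]))
th=np.radians(-22.8)
for b in(.006,.009): pr("sq",np.array([[.6572+.019*(i*np.cos(th)-j*np.sin(th)),-.0783+.019*(i*np.sin(th)+j*np.cos(th)),z] for i in(1,-1) for j in(1,-1) for z in(b,b+.024)]))
s=load("side19"); crop(s,185,105,60,50,10,"c30.png")
E
```

```text
ring (array([0.64489517, 0.27422725]), 45.31771545410156, 45.26991271972656, -41.67375183105469) off mm [-1.1 -1. ]
plug (array([0.64275811, 0.07767079]), 29.953738403320312, 29.075225830078125, 2.371175527572632) off mm [-2.4  0.1]
square (array([ 0.65603228, -0.07713891]), 39.5296630859375, 39.20897521972656, -23.096389770507812) off mm [-1.2  1.2]
bar (array([ 0.63118281, -0.2819438 ]), 61.092254638671875, 26.731948852539062, -1.0699615478515625) off mm [-1.8  0.6]
steel ring (array([0.43894297, 0.08044686]), 45.92674560546875, 45.73586730957031, -61.67691230773926)
steel ring (array([0.43922197, 0.07969396]), 46.20260009765625, 43.75245666503906, 2.486234426498413)
steel bar (array([0.50048193, 0.2025283 ]), 61.06927490234375, 27.111688232421876, 44.71321487426758)
steel bar (array([0.50062603, 0.20248752]), 61.29415283203125, 27.372317504882812, 44.71321487426758)
ring [132.1 322.1] [162.9 353.6]
plug [167.4 234.1] [185.1 254.1]
square [174.4 175.9] [200.4 199.9]
ring0.006 [133.3 322.4] [164.3 354.7]
ring0.009 [132.9 321.6] [164.  353.9]
plug0.006 [168.4 234.2] [185.8 253.6]
plug0.009 [168.1 233.3] [185.6 252.7]
sq [175.4 175.4] [201.1 199.4]
sq [175.2 174.4] [200.9 198.5]
```

View pics/c30.png

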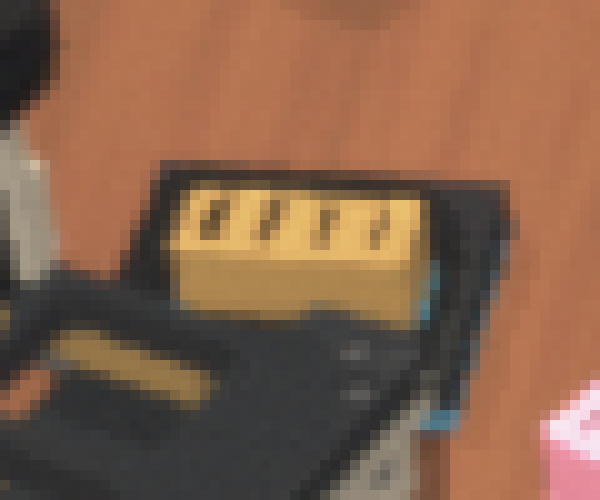

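```bash
python3 - <<'E'
from meas import *
s=load("side17"); c=comp(s,(12,80,90),(38,255,255),215,131,16); print(c.min(0).round(1),c.max(0).round(1))
th=np.radians(-2.1)
for b in(.006,.009):
    q=proj(s,np.array([[.633+i*.03*np.cos(th)-j*.013*np.sin(th),-.2825+i*.03*np.sin(th)+j*.013*np.cos(th),z] for i in(1,-1) for j in(1,-1) for z in(b,b+.024)])); print(b,q.min(0).round(1),q.max(0).round(1))
E
```

```text
[200.6 122.4] [227.6 137.9]
0.006 [202.  122.4] [228.4 137.9]
0.009 [201.8 121.4] [228.3 137. ]
```

All four match a base height of 6 mm, the cutout floor. Hand in.

```bash
python3 - <<'E'
from plant import *
print(get_obs()["clock"]); print(close_job())
E
```

```text
43.3667
the job is handed in; nothing more can be done
None
```

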